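Restock the push-latch paint case

TASK

Gently press the front of the wooden display case's lid down until its push-push catch lets go and the lid springs up, then set the loose paint jar gently down upright into the empty well inside. Close the lid and press it gently once more so that the catch holds it shut, leaving everything else where it is.

Things in the scene. Friction and masses are not known exactly. Their poses are not given: they have to be found in the camera images.
- lid (a joint): hinge of the case's lid, rad: 0.065 to 0.077 latched (front then 14 to 16 mm above 0, ajar, as it should be), 1.5 fully open. A spring lifts the lid by itself to 1.5 whenever the catch is free. To close, push on its outer face (about 2 N at the front bar, rising to 6 to 11 N over the last 17 mm); go slowly below 0.3 rad, where the catch engages.
- lid_press (a point): point on the lid's outer face, middle of the wooden front bar (34 mm wide), right above the catch, 14 mm in from the free edge, 208 mm from the hinge line; about 103 mm above the table when latched. Its axes turn with the lid: z outer normal, x to the hinge
- lid_hinge (a point): middle of the lid's hinge line, level with the lid's underside, 78 mm above the table, at the case's far side, along the case's y. Lid 10 mm thick, 222 mm from hinge to free edge, 220 mm wide, wooden frame, clear pane; its front swings up and away. Fully open, its free edge stands 16 mm in front of the hinge line, 300 mm above the table; a thin arm juts 50 mm from its inner face near that edge
- case: fixed open wooden case 200 (x) x 220 (y) x 76 mm, walls 8 mm; origin under its centre, -x is its front (to the robot), z up. Inside a plywood block, top 32 mm above the table, with three wells 46 mm across, 24 mm deep, in a row 64 mm apart along y, 35 mm in front of the case's centre, 57 mm behind the front wall's inner face; well floors 8 mm above the table
- jar: the loose paint jar to put away, standing on the table to the right of the case: 42 mm across, 60 mm tall, about 130 g, white cap; origin at the centre of its underside, z up
- well: thin cork disc on the floor of the one empty well (which of the three varies); origin at its centre, 8 mm above the table; z up
- jar_a: one of two jars of the same kind already in the other wells; origin at the centre of its underside; leave it
- jar_b: the other jar already in the case; leave it
- spray: bystander: spray can 52 mm across, 170 mm tall, origin at the centre of its underside
- brush: bystander: flat brush 190 mm long lying on the table, origin under its middle
- tape: bystander: roll of tape lying flat, 90 mm across, 24 mm high, origin at the centre of its underside
- carton: bystander: small cardboard carton 70 x 100 x 60 mm, origin at the centre of its underside
- cup: bystander: white cup 72 mm across, 80 mm tall, origin at the centre of its underside
- catch_top (a point): middle of the top of the push-push catch, a black housing 78 mm wide under the lid's front bar. From latched, press the bar 4 to 12 mm down (6 to 11 N; how far differs from case to case, unseen) and let up: freed, the lid rises with the finger. Relatch: press the open lid down past the same point and let up. Hard feet 0.8 mm beyond it end the travel: stop there. A short press does nothing.
There are look-alikes about, which are no part of the job. What is shaped like the jar but purple is not meant.

How it is judged:
By the outcome, as a careful person would: the job done as asked, in the order asked, and still so for the second after the job is handed in, with the robot touching nothing.
It also fails if it takes over 72 s, if anything falls off the work surface, if the arm or the gripper's body presses on something with over 40 N, if the wrist force passes 120 N, or if a joint passes its speed limit or range.

ROBOT

A 6-joint arm with a two-finger parallel gripper is mounted at the origin on the work surface. World frame = base frame: x ahead of the robot, y to its left, z up, the work surface at z = 0. Lengths are in m, angles in degrees, forces in N, time in s.
With the tool pointing down it reaches from about 0.4 to 0.825 m from the base axis. Payload 7 kg.
Tool frame: the origin (TCP) lies midway between the tips of the shut fingers; the grasp point (between the pads) lies 19 mm behind it (r.hold_point_z is the distance from the TCP to the grasp point, in m); x points along the fingers, y is the direction in which the jaws open and shut, and the axes are right-handed (so a half turn about x gives the same grasp; the last joint's range is limited). The gripper opens to 88 mm and grips with 3 to 60 N. Pads are 19 mm wide; open, the fingers measure 130 mm over their backs; the gripper's body (78 mm by 193 mm) begins 47 mm behind the grasp point.
Start: joints at [93.111, 20.546, 0.682, 0, -70.136, -16.507], TCP at [0.156, 0.657, 0.227] pointing down, gripper open.
Joint ranges: [-176.03, 176.03], [-82.01, 121.73], [-58.28, 71.71], [-173.87, 95.51], [-174.79, -0.11], [-173.66, 173.66]. Speed limits (degrees/s): [136.94, 136.94, 172.46, 180, 180, 180].

INTERFACE

Orientations are given as [roll, pitch, yaw] about the fixed x, y, z axes, in that order (R = Rz(yaw) Ry(pitch) Rx(roll)).
In Python, from plant import r, viewer, order gives the robot as it stands. The module is installed in compiled form; this text tells all that it offers.
- The arm moves only by the shell command python3 -m creep 'ROWS' [FORCE]. ROWS is JSON, a list of rows, each an object of numbers: "ax", "ay", "az": the turn, a rotation vector about the tool's x, y, z in degrees; "tx", "ty", "tz": the shift along the tool's x, y, z in m; "fingers": the finger opening in m, from 0 to 0.0876. A call has 1 to 5 rows; each row is the pose to reach, as a shift and turn from the pose commanded when the call began, along the tool's axes at that moment; what a row does not reach only later rows make up. A row lasts 1/10 s, in which the tool goes at most 50 mm and 8.59 degrees, less where a joint would pass 70% of its speed; a pose out of reach is approached as far as the arm can. A call with a gripper value outside its range is refused whole. The fingers move at their own pace and stop on an object; FORCE is the grip in N (left out, the last holds). Time passes only in rows, so rows that repeat a pose let the fingers close. It gives the time, the measured TCP pose, the force and the opening at its end, in the units of the state.
- r.get_state(): the state, without advancing time (a new reading comes with each control period).
- viewer.capture(name): name is "scene" or "top"; returns a dict with "pixels" (420x560x3 uint8, blue, green, red), "depth" (420x560 float32, m along the optical axis (not along the pixel's ray), 0 where there is no reading), "fx", "fy", "cx", "cy" (pixels), "rvec" (rotation vector, rad) and "tvec" (3), from world to camera coordinates, as OpenCV has them. Camera axes: x right, y down, z forward; pixel columns grow to the right and rows downward; lengths in m; the calibration is good to about 2 mm. A picture is of the moment at which its call begins.
- order.close_job(): hands the job in, once; it reports no verdict.
The state is a dict: "time_s": time; "joints": joint angles; "qd": joint speeds; "joint_torque": joint torques, N m; "tcp_pos": TCP position; "eef_rot": TCP orientation; "contact_force": force on the tool from outside, world axes, zero at the start; "moment": the same for the moment, N m; "gripper_width": finger opening in m.
Only numpy, scipy, OpenCV 4.12 (cv2) and the standard library are available. Lean on these libraries where they do the work, as an engineer would, in place of code of your own. Each camera call takes 0.05 s, during which the arm holds its last target.

## Working session

There is one attempt and no reset: what is moved stays moved. The work goes in short steps, Python scripts to look and compute and a shell command to move; the robot and the scene stay as the last step left them, time stands still between calls to the robot, and variables do not carry over. Pictures are saved under pics/ and viewed, and the job is handed in when it is done.

```bash
mkdir -p pics; ls; cat > h.py <<'E'
import numpy as np, cv2
from plant import r, viewer, order
from scipy.spatial.transform import Rotation as R
def cap(name,fn=None):
    c=viewer.capture(name)
    if fn: cv2.imwrite('pics/'+fn,c['pixels'])
    np.savez('last_'+name+'.npz',**c)
    return c
def load(name): 
    d=np.load('last_'+name+'.npz'); return {k:d[k] for k in d.files}
def pt(c,u,v,z=None):
    """world point at pixel, by depth, or intersect with plane z"""
    Rm=cv2.Rodrigues(np.array(c['rvec'],float))[0]; t=np.array(c['tvec'],float).ravel()
    ray=np.array([(u-c['cx'])/c['fx'],(v-c['cy'])/c['fy'],1.0])
    o=-Rm.T@t; d=Rm.T@ray
    if z is None:
        return o+d*float(c['depth'][int(round(v)),int(round(u))])
    return o+d*(z-o[2])/d[2]
def cloud(c):
    Rm=cv2.Rodrigues(np.array(c['rvec'],float))[0]; t=np.array(c['tvec'],float).ravel()
    v,u=np.mgrid[0:420,0:560]
    D=c['depth']
    P=np.stack([(u-c['cx'])/c['fx']*D,(v-c['cy'])/c['fy']*D,D],-1)
    return (P-t)@Rm
def crop(c,x0,y0,x1,y1,k,fn):
    cv2.imwrite('pics/'+fn,cv2.resize(c['pixels'][y0:y1,x0:x1],None,fx=k,fy=k,interpolation=cv2.INTER_CUBIC))
def rot():
    return R.from_euler('xyz',r.get_state()['eef_rot'],degrees=True)
def go(target,rpy=None):
    """shift & turn in tool axes from measured pose to target"""
    s=r.get_state(); Rm=rot()
    print('shift tool',np.round(Rm.inv().apply(np.array(target)-s['tcp_pos']),4))
    if rpy is not None:
        print('turn tool',np.round((Rm.inv()*R.from_euler('xyz',rpy,degrees=True)).as_rotvec(degrees=True),2))
def st():
    s=r.get_state()
    for k in ('time_s','tcp_pos','eef_rot','contact_force','gripper_width','joints'): print(k,np.round(s[k],4))
E
python3 - <<'E'
from h import *
st(); print(r.hold_point_z, rot().as_matrix().round(3))
cap('scene','s0.png');cap('top','t0.png')
E
```

```text
pics
time_s 0.0
tcp_pos [0.1563 0.6561 0.2256]
eef_rot [ 95.4373  89.9017 -97.9662]
contact_force [-0.1936  0.4655 -0.3412]
gripper_width 0.0876
joints [ 9.31115e+01  2.05917e+01  6.31500e-01 -2.01000e-02 -7.01364e+01
 -1.65082e+01]
0.0188 [[-0.    -0.232 -0.973]
 [-0.002 -0.973  0.232]
 [-1.     0.002 -0.   ]]
```

View pics/s0.png

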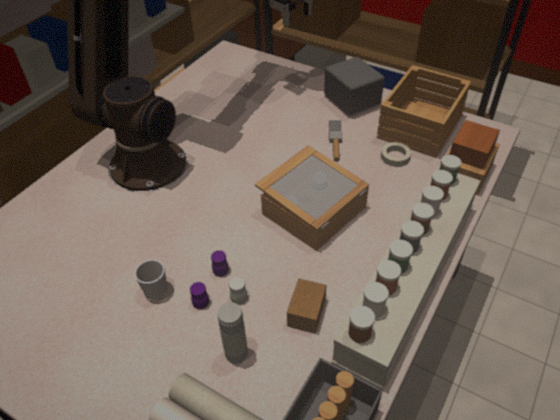

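View pics/t0.png

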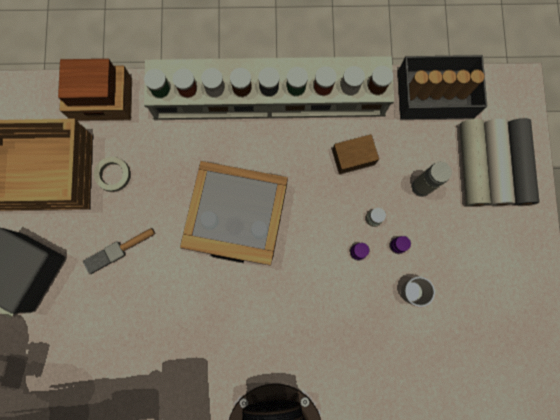

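Top view: the case is at (235,213), a white-capped jar at (376,216) and two purple look-alikes at (360,251) and (401,244). In the scene view the white jar is at (237,290). I'll enlarge the crops.

```bash
python3 - <<'E'
from h import *
c=load('top')
crop(c,170,150,300,275,6,'t0case.png'); crop(c,330,190,440,310,5,'t0jar.png')
s=load('scene'); crop(s,240,130,380,260,5,'s0case.png')
for n,u,v in [('jar',376,216),('p1',360,251),('p2',401,244),('spray',438,172),('cup',420,291),('carton',356,153)]: print(n,pt(c,u,v).round(3))
P=cloud(c)
# lid/case points
m=(P[...,2]>.06)&(P[...,2]<.13)
sub=np.zeros_like(m);sub[155:270,175:295]=1
m&=sub
x,y,z=P[m].T
print(m.sum(),x.min(),x.max(),y.min(),y.max())
A=np.c_[x,y,np.ones_like(x)]
zz=z>.085; co=np.linalg.lstsq(A[zz],z[zz],rcond=None)[0]; print(co, np.degrees(np.arctan(np.hypot(*co[:2]))),np.degrees(np.arctan2(co[1],co[0])))
E
```

```text
jar [ 0.52  -0.261  0.058]
p1 [ 0.434 -0.217  0.059]
p2 [ 0.449 -0.318  0.062]
spray [ 0.602 -0.386  0.172]
cup [ 0.334 -0.372  0.01 ]
carton [ 0.683 -0.218  0.059]
8215 0.4025273747152864 0.662035712574683 -0.04092693461375656 0.217605809694468
[-0.07900153  0.01778022  0.1359217 ] 4.629575433065617 167.3162488506189
```

View pics/t0case.png

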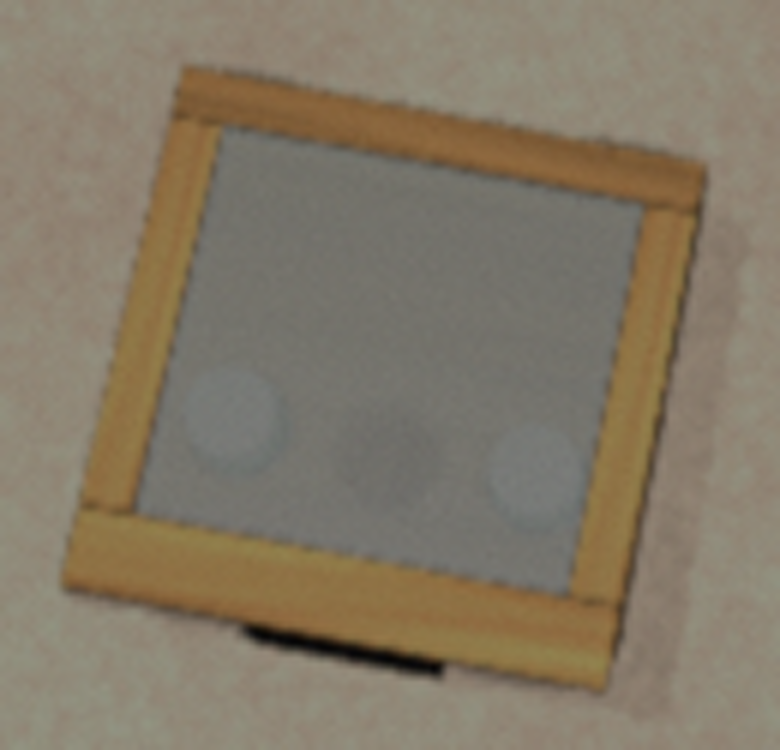

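View pics/t0jar.png

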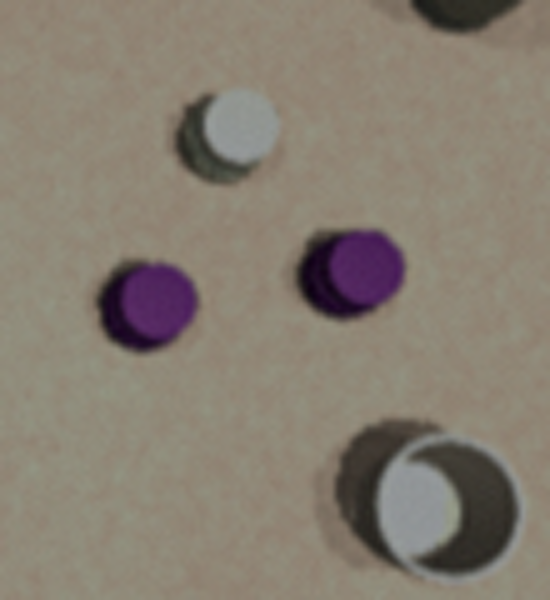

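View pics/s0case.png

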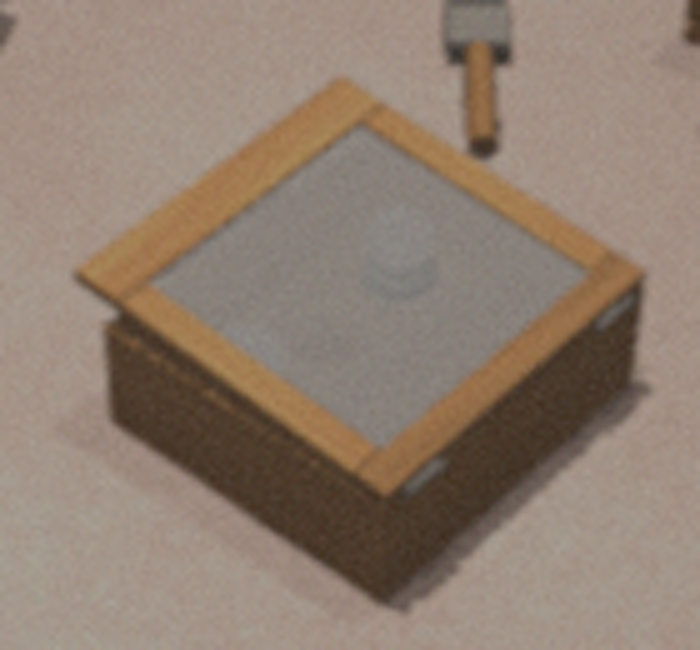

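```bash
cat > fit.py <<'E'
from h import *
from scipy.optimize import least_squares
c=load('top'); s=load('scene')
def proj(c,p): return cv2.projectPoints(np.array(p,float).reshape(-1,1,3),np.array(c['rvec'],float),np.array(c['tvec'],float),np.array([[c['fx'],0,c['cx']],[0,c['fy'],c['cy']],[0,0,1]],float),None)[0].reshape(-1,2)
# lid top corners in case frame, latched 0.071
th=.071
def lidc(r,y,n=.010,hx=.1): return [hx-r*np.cos(th)+n*-0+ n*np.sin(th), y, .078+r*np.sin(th)+n*np.cos(th)]
pts=[lidc(0,.11),lidc(0,-.11),lidc(.222,.11),lidc(.222,-.11)]
top=np.array([[183,68],[705,165],[63,588],[605,690]])/6+[170,150]-.4
sc=np.array([[643,272],[387,495],[342,78],[78,273]])/5+[240,130]-.4
def W(p):
    Rm=R.from_euler('z',p[2]).as_matrix(); return np.array(pts)@Rm.T+[p[0],p[1],0]
f=lambda p: np.r_[(proj(c,W(p))-top).ravel(),(proj(s,W(p))-sc).ravel()]
o=least_squares(f,[.55,.09,-.22]); print(o.x,np.degrees(o.x[2])); print(f(o.x).round(1))
Rm=R.from_euler('z',o.x[2]).as_matrix()
def w(v): return Rm@np.array(v)+[o.x[0],o.x[1],0]
print('press',w(lidc(.208,0)),'hinge',w([.1,0,.078]),'well',w([-.035,0,.008]))
np.save('case.npy',o.x)
E
python3 - <<'E'
exec(open('fit.py').read())
P=cloud(c)
for lab,cc,win in (('top',c,(200,230,365,392)),('scene',s,(275,305,226,250))):
    P=cloud(cc); v0,v1,u0,u1=win
    q=P[v0:v1,u0:u1].reshape(-1,3); q=q[(q[:,2]>.054)&(q[:,2]<.07)]
    print(lab,len(q),q.mean(0),q.min(0),q.max(0), (q[:,:2].min(0)+q[:,:2].max(0))/2)
print('cap top px->z.06', pt(c,378,215,.06))
P=cloud(c)
q=P.reshape(-1,3)
for x0 in np.arange(.6,.9,.03):
    m=(q[:,0]>x0)&(q[:,0]<x0+.03)&(q[:,1]>-.1)&(q[:,1]<.25); print(round(x0,2),q[m,2].max().round(3))
E
```

```text
[ 0.54031831  0.08500231 -0.20516738] -11.755225246101935
[ 0.3 -0.1  0.9 -0.1 -0.1  0.5  0.8  0.7  1.6 -0.7  0.6 -0.1  0.3 -0.7
 -0.4 -0.5]
press [0.43579098 0.10675397 0.1027304 ] hinge [0.638221   0.06462921 0.078     ] well [0.50605236 0.0921329  0.008     ]
top 184 [ 0.52216726 -0.26505463  0.06002816] [ 0.50449684 -0.28370018  0.05434958] [ 0.54087555 -0.24663784  0.06647173] [ 0.5226862  -0.26516901]
scene 176 [ 0.52066841 -0.26910101  0.0591519 ] [ 0.50211408 -0.28861441  0.05403217] [ 0.53776731 -0.24808567  0.06548605] [ 0.51994069 -0.26835004]
cap top px->z.06 [ 0.52238323 -0.26564086  0.06      ]
0.6 0.101
0.63 0.096
0.66 0.088
0.69 0.009
0.72 0.01
0.75 0.01
0.78 0.116
0.81 0.181
0.84 0.18
0.87 0.117
0.9 0.117
```

```bash
python3 - <<'E'
from h import *
P=cloud(load('top'))
q=P[225:315,0:70].reshape(-1,3); q=q[q[:,2]>.03]; print(q.min(0),q.max(0), np.percentile(q[:,2],98))
x=np.load('case.npy'); yaw=np.degrees(x[2])
# desired tool: x down, y=-(case y), z = x cross y
cy=np.array([-np.sin(x[2]),np.cos(x[2]),0]); X=np.array([0,0,-1.]);Y=-cy;Z=np.cross(X,Y)
T=R.from_matrix(np.c_[X,Y,Z]); rpy=T.as_euler('xyz',degrees=True); print(rpy)
print((rot().inv()*T).as_rotvec(degrees=True))
s=r.get_state(); print(rot().inv().apply(np.array([.436,.107,.13])-s['tcp_pos']))
E
```

```text
[ 0.29757072 -0.0017351   0.0300761 ] [0.50020127 0.66978658 1.34168663] 0.12235650145375812
[-168.24477475   90.            0.        ]
[-1.64645745 -0.00590434 -0.08371467]
[ 0.0964444   0.46929707 -0.39937768]<sys>:0: UserWarning: Gimbal lock detected. Setting third angle to zero since it is not possible to uniquely determine all angles.
```

```bash
python3 -m creep '[{"ty":0.047,"tz":-0.04,"fingers":0,"ax":-1.6},{"ty":0.09,"tz":-0.077,"fingers":0,"ax":-1.6},{"ty":0.13,"tz":-0.11,"fingers":0,"ax":-1.6},{"ty":0.165,"tz":-0.14,"fingers":0,"ax":-1.6},{"ty":0.2,"tz":-0.17,"fingers":0,"ax":-1.6}]' 20; python3 -c "
from h import *
go([.436,.107,.13]);st()"
```

```text
shift tool [ 0.0964  0.4693 -0.3994]
time_s 0.1
tcp_pos [0.1563 0.6562 0.2257]
eef_rot [ 94.8576  89.9161 -98.5441]
contact_force [-0.7433  0.0957  0.3028]
gripper_width 0.0877
joints [ 9.31123e+01  2.05880e+01  6.39200e-01 -1.80000e-02 -7.01335e+01
 -1.65078e+01]invalid input
```

```bash
python3 -m creep '[{"ax":-1.6,"ay":0.0,"az":0.0,"tx":0.0,"ty":0.047,"tz":-0.04,"fingers":0.0}]' 20; echo; python3 -m creep '[{"ax":0.0,"ay":0.0,"az":0.0,"tx":0.0,"ty":0.0,"tz":0.0,"fingers":0.0}]'
```

```text
time_s: 0.2
tcp_pos: [0.1776, 0.6144, 0.2241]
eef_rot: [105.8, 89.9, -85.8]
contact_force: [0.5, -0.9, -0.2]
gripper_width: 0.0839

time_s: 0.3
tcp_pos: [0.1804, 0.6079, 0.226]
eef_rot: [91.4, 89.8, -100.4]
contact_force: [0.7, 0.1, 0.7]
gripper_width: 0.0768
```

```bash
python3 -c "
from h import *
go([.436,.107,.13])"
```

```text
shift tool [ 0.0974  0.4375 -0.353 ]
```

```bash
python3 -m creep '[{"ax":0,"ay":0,"az":0,"tx":0,"ty":0.438,"tz":-0.353,"fingers":0},{"ax":0,"ay":0,"az":0,"tx":0,"ty":0.438,"tz":-0.353,"fingers":0},{"ax":0,"ay":0,"az":0,"tx":0,"ty":0.438,"tz":-0.353,"fingers":0},{"ax":0,"ay":0,"az":0,"tx":0,"ty":0.438,"tz":-0.353,"fingers":0},{"ax":0,"ay":0,"az":0,"tx":0,"ty":0.438,"tz":-0.353,"fingers":0}]'; python3 -c "
from h import *
go([.436,.107,.13])"
```

```text
time_s: 0.8
tcp_pos: [0.2933, 0.3875, 0.2265]
eef_rot: [-3.1, 90.0, 165.1]
contact_force: [0.5, 1.0, 1.6]
gripper_width: 0.037
shift tool [ 0.0965  0.2454 -0.197 ]
```

```bash
python3 -m creep '[{"ax":0,"ay":0,"az":0,"tx":0,"ty":0.243,"tz":-0.196,"fingers":0},{"ax":0,"ay":0,"az":0,"tx":0,"ty":0.243,"tz":-0.196,"fingers":0},{"ax":0,"ay":0,"az":0,"tx":0,"ty":0.243,"tz":-0.196,"fingers":0},{"ax":0,"ay":0,"az":0,"tx":0,"ty":0.243,"tz":-0.196,"fingers":0},{"ax":0,"ay":0,"az":0,"tx":0,"ty":0.243,"tz":-0.196,"fingers":0}]'; python3 -m creep '[{"ax":0,"ay":0,"az":0,"tx":0.04,"ty":0.063,"tz":-0.05,"fingers":0},{"ax":0,"ay":0,"az":0,"tx":0.08,"ty":0.063,"tz":-0.05,"fingers":0},{"ax":0,"ay":0,"az":0,"tx":0.1,"ty":0.063,"tz":-0.05,"fingers":0},{"ax":0,"ay":0,"az":0,"tx":0.1,"ty":0.063,"tz":-0.05,"fingers":0}]'; python3 -c "
from h import *
go([.436,.107,.103],[-168.24,90,0]); st()"
```

```text
time_s: 1.3
tcp_pos: [0.4071, 0.165, 0.2269]
eef_rot: [-115.2, 89.9, 53.0]
contact_force: [1.7, 1.1, 0.1]
gripper_width: 0.0011
time_s: 1.7
tcp_pos: [0.4401, 0.0919, 0.1226]
eef_rot: [41.5, 89.5, -150.5]
contact_force: [-0.3, -0.2, 0.3]
gripper_width: 0.0005
shift tool [ 0.0195 -0.014   0.0071]
turn tool [-0.26  0.37 -0.32]
time_s 1.7
tcp_pos [0.4401 0.0919 0.1226]
eef_rot [  41.4955   89.51   -150.5213]
contact_force [-0.3052 -0.2329  0.2936]
gripper_width 0.0005
joints [ 36.9897   5.1876 -34.6715  -0.0828 -50.6267  41.0464]
```

```bash
python3 -m creep '[{"ax":0,"ay":0,"az":0,"tx":0.0,"ty":-0.0145,"tz":0.009,"fingers":0},{"ax":0,"ay":0,"az":0,"tx":0.01,"ty":-0.0145,"tz":0.009,"fingers":0},{"ax":0,"ay":0,"az":0,"tx":0.01,"ty":-0.0145,"tz":0.009,"fingers":0}]' ; python3 -c "
from h import *
go([.436,.107,.103],[-168.24,90,0]); cap('scene','s1.png');cap('top'); crop(load('scene'),200,100,400,260,4,'s1c.png')"
```

```text
time_s: 2.0
tcp_pos: [0.4367, 0.1117, 0.1167]
eef_rot: [-24.6, 90.0, 143.7]
contact_force: [-0.1, -0.2, -0.4]
gripper_width: 0.0003
shift tool [ 0.0137  0.0047 -0.0003]
turn tool [0.05 0.01 0.  ]
```

View pics/s1c.png

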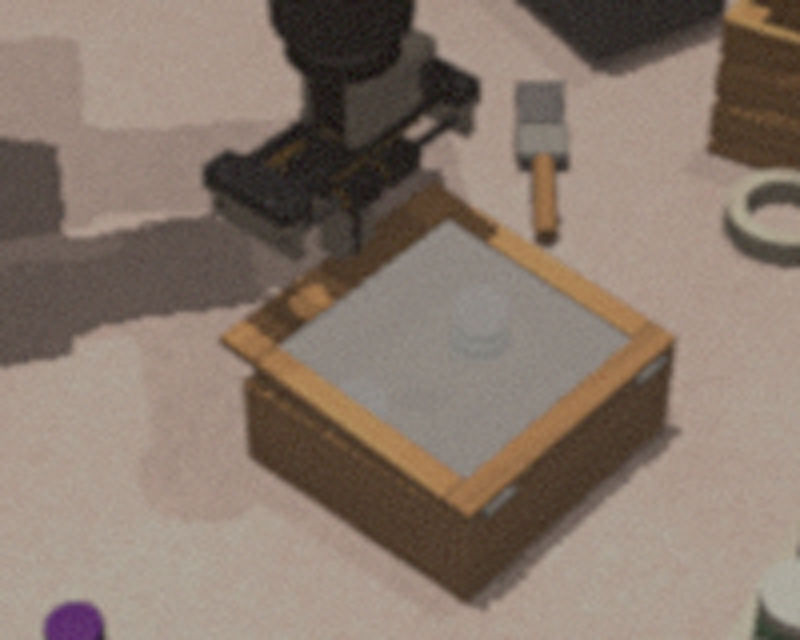

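The closed fingers are above the middle of the front bar, with the tip near crop (340,240). Next I descend to contact.

```bash
python3 -m creep '[{"ax":0,"ay":0,"az":0,"tx":0.006,"ty":0.004,"tz":0,"fingers":0},{"ax":0,"ay":0,"az":0,"tx":0.01,"ty":0.004,"tz":0,"fingers":0},{"ax":0,"ay":0,"az":0,"tx":0.01,"ty":0.004,"tz":0,"fingers":0}]' ; python3 -m creep '[{"ax":0,"ay":0,"az":0,"tx":0.001,"ty":0,"tz":0,"fingers":0},{"ax":0,"ay":0,"az":0,"tx":0.002,"ty":0,"tz":0,"fingers":0},{"ax":0,"ay":0,"az":0,"tx":0.002,"ty":0,"tz":0,"fingers":0}]';python3 -m creep '[{"ax":0,"ay":0,"az":0,"tx":0.001,"ty":0,"tz":0,"fingers":0},{"ax":0,"ay":0,"az":0,"tx":0.002,"ty":0,"tz":0,"fingers":0},{"ax":0,"ay":0,"az":0,"tx":0.002,"ty":0,"tz":0,"fingers":0}]'
```

```text
time_s: 2.4
tcp_pos: [0.4357, 0.1066, 0.106]
eef_rot: [43.2, 89.9, -148.6]
contact_force: [-0.9, 0.0, -1.1]
gripper_width: 0.0004
time_s: 2.7
tcp_pos: [0.4361, 0.107, 0.1047]
eef_rot: [92.3, 90.0, -99.5]
contact_force: [-0.8, 0.4, 3.3]
gripper_width: 0.0
time_s: 3.0
tcp_pos: [0.436, 0.1071, 0.1025]
eef_rot: [29.0, 90.0, -162.7]
contact_force: [-3.4, -0.6, 4.3]
gripper_width: 0.0004
```

```bash
python3 -m creep '[{"ax":0,"ay":0,"az":0,"tx":0.001,"ty":0,"tz":0,"fingers":0},{"ax":0,"ay":0,"az":0,"tx":0.001,"ty":0,"tz":0,"fingers":0}]' ; python3 -m creep '[{"ax":0,"ay":0,"az":0,"tx":0.001,"ty":0,"tz":0,"fingers":0},{"ax":0,"ay":0,"az":0,"tx":0.001,"ty":0,"tz":0,"fingers":0}]'; python3 -m creep '[{"ax":0,"ay":0,"az":0,"tx":0.001,"ty":0,"tz":0,"fingers":0},{"ax":0,"ay":0,"az":0,"tx":0.001,"ty":0,"tz":0,"fingers":0}]'
```

```text
time_s: 3.2
tcp_pos: [0.4359, 0.1071, 0.1015]
eef_rot: [32.0, 90.0, -159.8]
contact_force: [-3.2, 0.2, 5.0]
gripper_width: 0.0006
time_s: 3.4
tcp_pos: [0.4359, 0.1071, 0.1005]
eef_rot: [35.4, 90.0, -156.4]
contact_force: [-2.6, -0.8, 5.7]
gripper_width: 0.0005
time_s: 3.6
tcp_pos: [0.436, 0.1071, 0.0995]
eef_rot: [16.6, 90.0, -175.2]
contact_force: [-3.0, -1.5, 4.8]
gripper_width: 0.0005
```

```bash
for i in 1 2; do :; done; python3 -m creep '[{"ax":0,"ay":0,"az":0,"tx":0.0006,"ty":0,"tz":0,"fingers":0},{"ax":0,"ay":0,"az":0,"tx":0.0006,"ty":0,"tz":0,"fingers":0}]' ; python3 -m creep '[{"ax":0,"ay":0,"az":0,"tx":0.0006,"ty":0,"tz":0,"fingers":0},{"ax":0,"ay":0,"az":0,"tx":0.0006,"ty":0,"tz":0,"fingers":0}]'; python3 -m creep '[{"ax":0,"ay":0,"az":0,"tx":0.0006,"ty":0,"tz":0,"fingers":0},{"ax":0,"ay":0,"az":0,"tx":0.0006,"ty":0,"tz":0,"fingers":0}]'
```

```text
time_s: 3.8
tcp_pos: [0.436, 0.1071, 0.099]
eef_rot: [18.6, 90.0, -173.2]
contact_force: [-3.4, -0.1, 5.7]
gripper_width: 0.0007
time_s: 4.0
tcp_pos: [0.436, 0.1071, 0.0984]
eef_rot: [14.6, 90.0, -177.2]
contact_force: [-3.5, -0.4, 6.3]
gripper_width: 0.0006
time_s: 4.2
tcp_pos: [0.4359, 0.1071, 0.0978]
eef_rot: [16.5, 90.0, -175.3]
contact_force: [-5.1, 0.6, 5.6]
gripper_width: 0.0007
```

```bash
python3 -m creep '[{"ax":0,"ay":0,"az":0,"tx":0.0006,"ty":0,"tz":0,"fingers":0},{"ax":0,"ay":0,"az":0,"tx":0.0006,"ty":0,"tz":0,"fingers":0}]' ; python3 -m creep '[{"ax":0,"ay":0,"az":0,"tx":0.0006,"ty":0,"tz":0,"fingers":0},{"ax":0,"ay":0,"az":0,"tx":0.0006,"ty":0,"tz":0,"fingers":0}]'; python3 -m creep '[{"ax":0,"ay":0,"az":0,"tx":0.0006,"ty":0,"tz":0,"fingers":0},{"ax":0,"ay":0,"az":0,"tx":0.0006,"ty":0,"tz":0,"fingers":0}]'
```

```text
time_s: 4.4
tcp_pos: [0.4359, 0.1071, 0.0972]
eef_rot: [12.7, 90.0, -179.1]
contact_force: [-4.0, 0.5, 7.2]
gripper_width: 0.0004
time_s: 4.6
tcp_pos: [0.4359, 0.1071, 0.0967]
eef_rot: [10.6, 90.0, 178.8]
contact_force: [-5.3, 1.4, 8.2]
gripper_width: 0.0008
time_s: 4.8
tcp_pos: [0.4359, 0.1071, 0.0964]
eef_rot: [17.0, 90.0, -174.8]
contact_force: [-7.3, 0.5, 12.4]
gripper_width: 0.0005
```

```bash
python3 -m creep '[{"ax":0,"ay":0,"az":0,"tx":0.0006,"ty":0,"tz":0,"fingers":0},{"ax":0,"ay":0,"az":0,"tx":0.0006,"ty":0,"tz":0,"fingers":0}]'
```

```text
time_s: 5.0
tcp_pos: [0.4359, 0.1071, 0.0961]
eef_rot: [25.8, 90.0, -166.0]
contact_force: [-8.8, 0.0, 16.9]
gripper_width: 0.0003
```

The force jumped to 12–17 N while the tip barely moved, so the lid is on its feet. I let up now.

```bash
python3 -m creep '[{"ax":0,"ay":0,"az":0,"tx":-0.002,"ty":0,"tz":0,"fingers":0},{"ax":0,"ay":0,"az":0,"tx":-0.005,"ty":0,"tz":0,"fingers":0},{"ax":0,"ay":0,"az":0,"tx":-0.009,"ty":0,"tz":0,"fingers":0},{"ax":0,"ay":0,"az":0,"tx":-0.013,"ty":0,"tz":0,"fingers":0}]'; python3 -m creep '[{"ax":0,"ay":0,"az":0,"tx":-0.004,"ty":0,"tz":0,"fingers":0},{"ax":0,"ay":0,"az":0,"tx":-0.008,"ty":0,"tz":0,"fingers":0},{"ax":0,"ay":0,"az":0,"tx":-0.012,"ty":0,"tz":0,"fingers":0},{"ax":0,"ay":0,"az":0,"tx":-0.016,"ty":0,"tz":0,"fingers":0}]'; python3 -c "
from h import *
cap('scene'); crop(load('scene'),200,100,400,260,4,'s2c.png')"
```

```text
time_s: 5.4
tcp_pos: [0.4366, 0.1073, 0.1087]
eef_rot: [-145.7, 89.9, 22.5]
contact_force: [0.9, 0.3, 0.6]
gripper_width: 0.0006
time_s: 5.8
tcp_pos: [0.4362, 0.1072, 0.1247]
eef_rot: [-118.1, 90.0, 50.1]
contact_force: [1.1, -0.1, 0.7]
gripper_width: 0.0002
```

View pics/s2c.png

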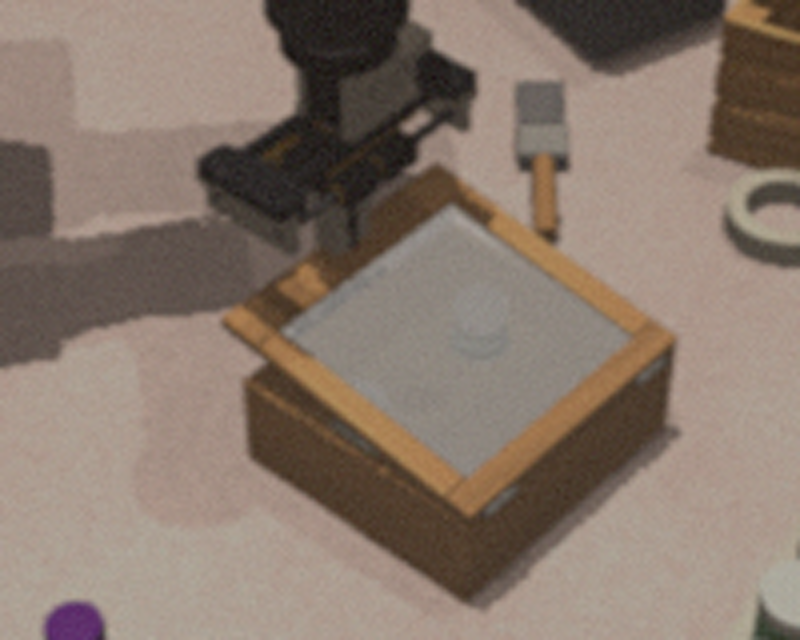

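The lid follows the finger, so the catch is free. I now retreat quickly toward the robot, clear of the lid's arc.

```bash
python3 -m creep '[{"ax":0,"ay":0,"az":0,"tx":-0.005,"ty":0,"tz":0.049,"fingers":0},{"ax":0,"ay":0,"az":0,"tx":-0.005,"ty":0.03,"tz":0.06,"fingers":0},{"ax":0,"ay":0,"az":0,"tx":-0.01,"ty":0.07,"tz":0.055,"fingers":0},{"ax":0,"ay":0,"az":0,"tx":-0.03,"ty":0.11,"tz":0.05,"fingers":0.06},{"ax":0,"ay":0,"az":0,"tx":-0.06,"ty":0.145,"tz":0.04,"fingers":0.06}]'; python3 -c "
from h import *
st();cap('scene','s3.png');cap('top','t3.png')"
```

```text
time_s: 6.35
tcp_pos: [0.365, -0.0282, 0.184]
eef_rot: [24.1, 89.8, -167.6]
contact_force: [2.7, 0.6, 0.5]
gripper_width: 0.0111
time_s 6.35
tcp_pos [ 0.365  -0.0282  0.184 ]
eef_rot [  24.1185   89.8286 -167.5864]
contact_force [2.6572 0.5719 0.4976]
gripper_width 0.0111
joints [ 2.71199e+01 -8.44400e+00 -3.84296e+01 -5.02000e-02 -6.01802e+01
  5.12002e+01]
```

View pics/s3.png

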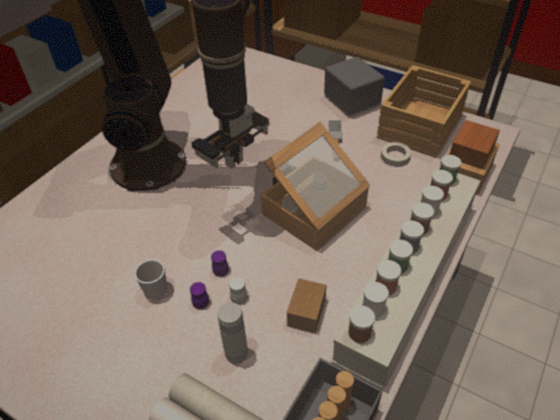

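View pics/t3.png

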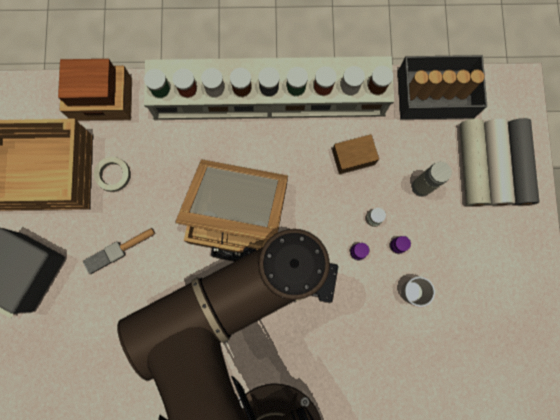

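```bash
python3 -m creep '[{"ax":0,"ay":0,"az":0,"tx":0,"ty":0,"tz":0,"fingers":0.065}]'; python3 -c "
from h import *
go([.522,-.266,.15]);"
```

```text
time_s: 6.55
tcp_pos: [0.3674, -0.0273, 0.1848]
eef_rot: [-129.2, 89.9, 38.8]
contact_force: [-0.6, -0.1, 0.3]
gripper_width: 0.0264
shift tool [ 0.0347  0.2015 -0.2007]
```

```bash
python3 -m creep '[{"ax":8,"ay":0,"az":0,"tx":0,"ty":0.035,"tz":-0.034,"fingers":0.065},{"ax":16,"ay":0,"az":0,"tx":0,"ty":0.07,"tz":-0.068,"fingers":0.065},{"ax":24,"ay":0,"az":0,"tx":0,"ty":0.105,"tz":-0.102,"fingers":0.065},{"ax":32,"ay":0,"az":0,"tx":0,"ty":0.14,"tz":-0.136,"fingers":0.065},{"ax":40,"ay":0,"az":0,"tx":0,"ty":0.17,"tz":-0.17,"fingers":0.065}]'; python3 -c "
from h import *
go([.522,-.266,.15]);st();cap('scene','s4.png');cap('top','t4.png')"
```

```text
time_s: 7.05
tcp_pos: [0.4997, -0.2286, 0.1827]
eef_rot: [38.4, 89.9, 166.3]
contact_force: [0.6, 0.7, 1.2]
gripper_width: 0.0636
shift tool [ 0.0327  0.0053 -0.0432]
time_s 7.05
tcp_pos [ 0.4997 -0.2286  0.1827]
eef_rot [ 38.4134  89.8637 166.341 ]
contact_force [0.5919 0.6694 1.1676]
gripper_width 0.0636
joints [-4.17600e+00  1.08047e+01 -1.87788e+01 -2.58000e-02 -6.05509e+01
  4.21163e+01]
```

View pics/s4.png

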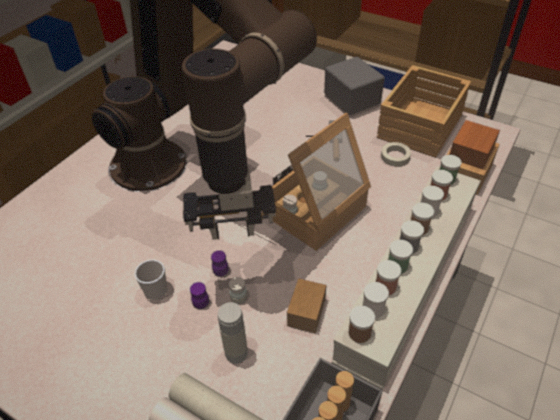

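View pics/t4.png

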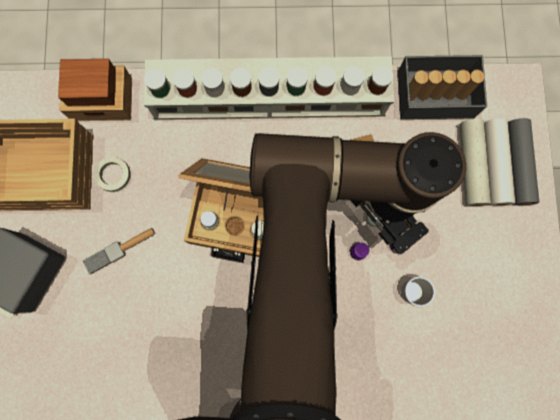

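```bash
python3 - <<'E'
from h import *
crop(load('scene'),255,105,385,245,5,'s4c.png'); crop(load('top'),170,145,290,270,6,'t4c.png')
c=load('top')
print('well disc',pt(c,235,226),pt(c,235,226,.009))
E
```

```text
well disc [0.50842161 0.09335524 0.01051892] [0.50864098 0.09346374 0.009     ]
```

View pics/s4c.png

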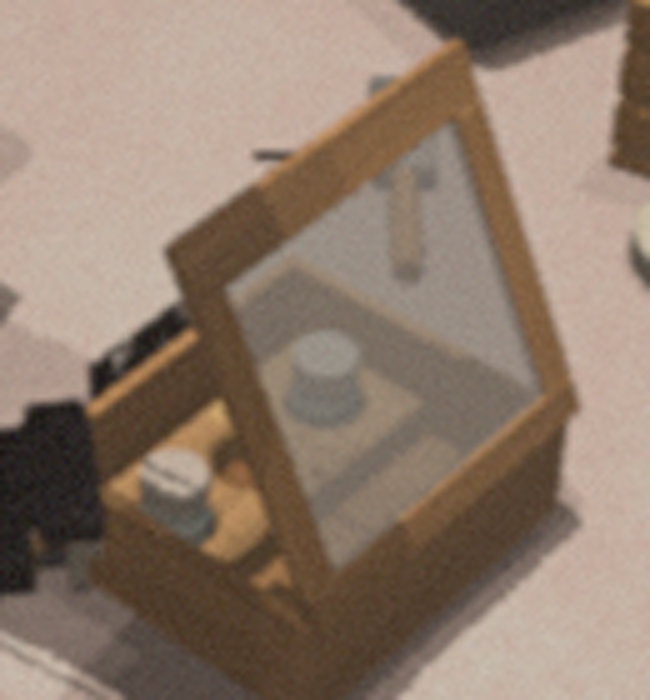

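View pics/t4c.png

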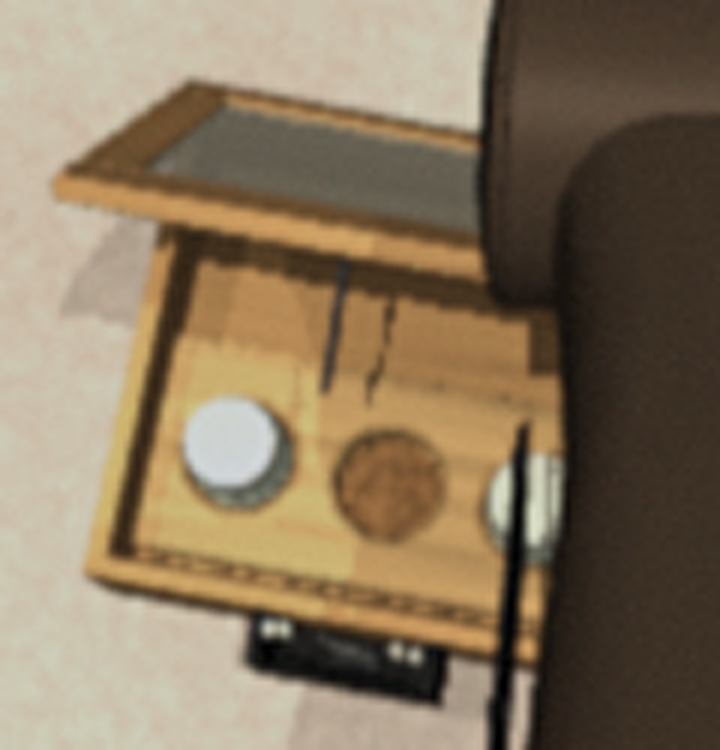

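```bash
python3 - <<'E'
from h import *
c=load('top')
for p in [(290,160),(290,250),(380,170),(400,230),(430,165)]: print(p,pt(c,*p).round(3))
# target orientation jaw along case x: tool y = +-case x
x=np.load('case.npy'); cx=np.array([np.cos(x[2]),np.sin(x[2]),0]);X=np.array([0,0,-1.])
for s_ in (1,-1):
    Y=s_*cx; T=R.from_matrix(np.c_[X,Y,np.cross(X,Y)]); print((rot().inv()*T).as_rotvec(degrees=True).round(1))
go([.522,-.266,.11])
E
```

```text
(290, 160) [ 0.517 -0.029  0.61 ]
(290, 250) [ 0.378 -0.023  0.698]
(380, 170) [ 0.501 -0.16   0.605]
(400, 230) [ 0.456 -0.266  0.273]
(430, 165) [ 0.502 -0.227  0.624]
[-130.4    0.3    0. ]
[49.6  0.  -0.2]
shift tool [ 0.0715  0.0053 -0.0412]
```

```bash
python3 -m creep '[{"ax":8.4,"ay":0,"az":0,"tx":0.01,"ty":0.002,"tz":-0.02,"fingers":0.065},{"ax":16.8,"ay":0,"az":0,"tx":0.03,"ty":0.005,"tz":-0.041,"fingers":0.065},{"ax":25,"ay":0,"az":0,"tx":0.05,"ty":0.005,"tz":-0.041,"fingers":0.065},{"ax":33.4,"ay":0,"az":0,"tx":0.07,"ty":0.005,"tz":-0.041,"fingers":0.065},{"ax":41.7,"ay":0,"az":0,"tx":0.07,"ty":0.005,"tz":-0.041,"fingers":0.065}]'; python3 -m creep '[{"ax":7.9,"ay":0,"az":0,"tx":0.0,"ty":0,"tz":0,"fingers":0.065},{"ax":7.9,"ay":0,"az":0,"tx":0.0,"ty":0,"tz":0,"fingers":0.065},{"ax":7.9,"ay":0,"az":0,"tx":0.0,"ty":0,"tz":0,"fingers":0.065}]'; python3 -c "
from h import *
go([.522,-.266,.028]);st();cap('scene','s5.png');cap('top','t5.png');crop(load('scene'),150,180,290,340,4,'s5c.png')"
```

```text
time_s: 7.65
tcp_pos: [0.5182, -0.2611, 0.1098]
eef_rot: [77.1, 89.6, 163.3]
contact_force: [-0.5, -0.4, 0.2]
gripper_width: 0.0653
time_s: 7.95
tcp_pos: [0.5204, -0.2621, 0.1136]
eef_rot: [85.1, 89.9, 164.0]
contact_force: [-0.3, -0.0, -0.3]
gripper_width: 0.0648
shift tool [ 0.0856 -0.0024 -0.0036]
time_s 7.95
tcp_pos [ 0.5204 -0.2621  0.1136]
eef_rot [ 85.1232  89.9271 164.0404]
contact_force [-0.2625 -0.0484 -0.2942]
gripper_width 0.0648
joints [-7.51610e+00  1.75781e+01 -1.96714e+01 -1.34000e-02 -5.28225e+01
 -3.55860e+00]
```

View pics/s5c.png

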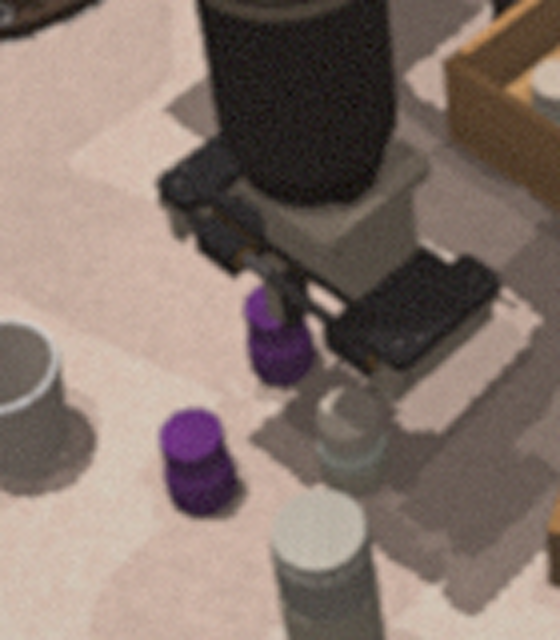

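View pics/t5.png

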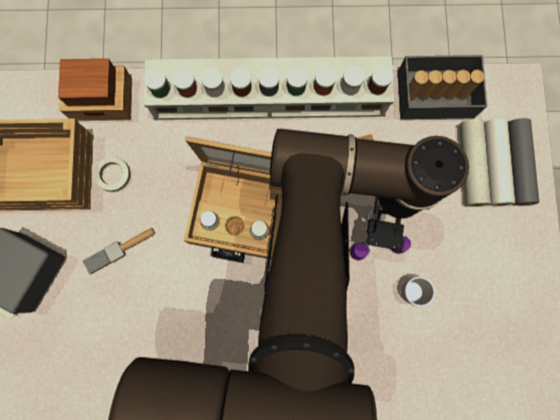

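```bash
python3 -m creep '[{"ax":0,"ay":0,"az":0,"tx":0.02,"ty":-0.002,"tz":-0.0035,"fingers":0.065},{"ax":0,"ay":0,"az":0,"tx":0.045,"ty":-0.002,"tz":-0.0035,"fingers":0.065},{"ax":0,"ay":0,"az":0,"tx":0.07,"ty":-0.002,"tz":-0.0035,"fingers":0.065},{"ax":0,"ay":0,"az":0,"tx":0.085,"ty":-0.002,"tz":-0.0035,"fingers":0.065},{"ax":0,"ay":0,"az":0,"tx":0.085,"ty":-0.002,"tz":-0.0035,"fingers":0.065}]'; python3 -c "
from h import *
go([.522,-.266,.028]);st();cap('scene','s6.png');crop(load('scene'),150,180,290,340,4,'s6c.png')"
```

```text
time_s: 8.55
tcp_pos: [0.5201, -0.2664, 0.0272]
eef_rot: [87.9, 89.8, 166.6]
contact_force: [0.1, -0.5, 0.2]
gripper_width: 0.0653
shift tool [-0.0008 -0.0018  0.0008]
time_s 8.55
tcp_pos [ 0.5201 -0.2664  0.0272]
eef_rot [ 87.9218  89.7633 166.6233]
contact_force [ 0.1475 -0.4725  0.2026]
gripper_width 0.0653
joints [-7.97810e+00  2.37988e+01 -2.40898e+01 -3.31000e-02 -4.23470e+01
 -3.29600e+00]
```

View pics/s6c.png

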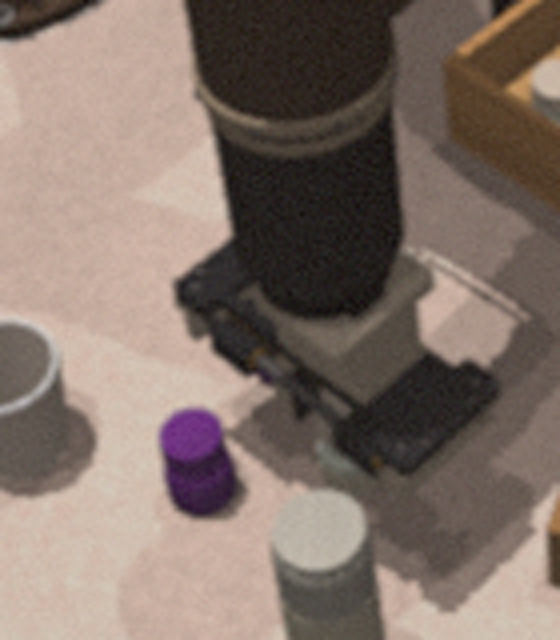

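The jar sits between the fingers, at crop (345,460). I close on it.

```bash
python3 -m creep '[{"ax":0,"ay":0,"az":0,"tx":0,"ty":0,"tz":0,"fingers":0.045},{"ax":0,"ay":0,"az":0,"tx":0,"ty":0,"tz":0,"fingers":0.03},{"ax":0,"ay":0,"az":0,"tx":0,"ty":0,"tz":0,"fingers":0.03},{"ax":0,"ay":0,"az":0,"tx":0,"ty":0,"tz":0,"fingers":0.03},{"ax":0,"ay":0,"az":0,"tx":0,"ty":0,"tz":0,"fingers":0.03}]' 12;python3 -m creep '[{"ax":0,"ay":0,"az":0,"tx":-0.01,"ty":0,"tz":0,"fingers":0.03},{"ax":0,"ay":0,"az":0,"tx":-0.03,"ty":0,"tz":0,"fingers":0.03},{"ax":0,"ay":0,"az":0,"tx":-0.06,"ty":0,"tz":0,"fingers":0.03},{"ax":0,"ay":0,"az":0,"tx":-0.09,"ty":0,"tz":0,"fingers":0.03},{"ax":0,"ay":0,"az":0,"tx":-0.115,"ty":0,"tz":0,"fingers":0.03}]'; python3 -c "
from h import *
cap('scene','s7.png');crop(load('scene'),150,180,290,340,4,'s7c.png'); st()
go([.507,.093,.142])"
```

```text
time_s: 9.1
tcp_pos: [0.5222, -0.267, 0.03]
eef_rot: [-92.2, 89.9, -13.6]
contact_force: [-0.0, 0.3, 2.6]
gripper_width: 0.0389
time_s: 9.6
tcp_pos: [0.5216, -0.267, 0.1466]
eef_rot: [-95.7, 90.0, -17.1]
contact_force: [0.5, 0.3, -1.4]
gripper_width: 0.0389
time_s 9.65
tcp_pos [ 0.5237 -0.2678  0.1509]
eef_rot [-99.591   89.6153 -20.9339]
contact_force [ 2.7856 -1.4934  2.8082]
gripper_width 0.0389
joints [ -7.9974  15.6655 -16.8762   0.1026 -57.0834  -3.401 ]
shift tool [0.008  0.0874 0.3505]
```

View pics/s7c.png

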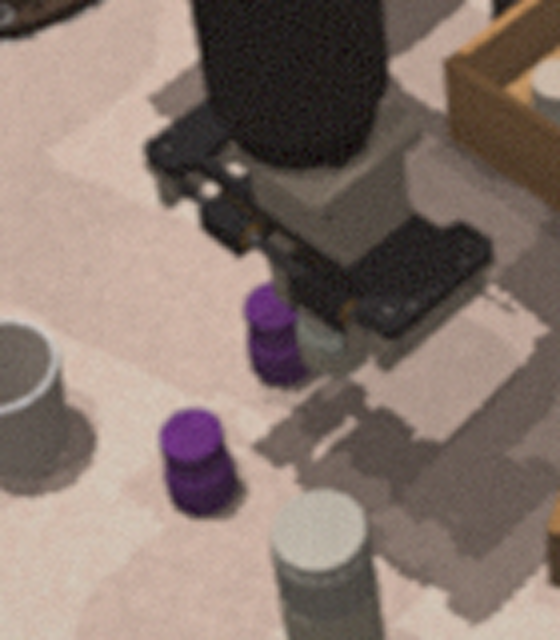

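```bash
python3 -m creep '[{"ax":0,"ay":0,"az":0,"tx":0.002,"ty":0.02,"tz":0.02,"fingers":0.03},{"ax":0,"ay":0,"az":0,"tx":0.004,"ty":0.045,"tz":0.045,"fingers":0.03},{"ax":0,"ay":0,"az":0,"tx":0.004,"ty":0.07,"tz":0.075,"fingers":0.03},{"ax":0,"ay":0,"az":0,"tx":0.004,"ty":0.085,"tz":0.105,"fingers":0.03},{"ax":0,"ay":0,"az":0,"tx":0.004,"ty":0.0875,"tz":0.14,"fingers":0.03}]' ;python3 -m creep '[{"ax":0,"ay":0,"az":0,"tx":0,"ty":0,"tz":0.035,"fingers":0.03},{"ax":0,"ay":0,"az":0,"tx":0,"ty":0,"tz":0.07,"fingers":0.03},{"ax":0,"ay":0,"az":0,"tx":0,"ty":0,"tz":0.105,"fingers":0.03},{"ax":0,"ay":0,"az":0,"tx":0,"ty":0,"tz":0.135,"fingers":0.03},{"ax":0,"ay":0,"az":0,"tx":0,"ty":0,"tz":0.15,"fingers":0.03}]'; python3 -c "
from h import *
st()
go([.507,.093,.142])
cap('scene','s8.png');cap('top','t8.png')"
```

```text
time_s: 10.15
tcp_pos: [0.4614, -0.1116, 0.1408]
eef_rot: [48.0, 90.0, 126.5]
contact_force: [1.2, 0.0, -0.5]
gripper_width: 0.0387
time_s: 10.65
tcp_pos: [0.4935, 0.0366, 0.1408]
eef_rot: [-51.5, 90.0, 27.2]
contact_force: [0.5, -1.3, -1.5]
gripper_width: 0.0388
time_s 10.65
tcp_pos [0.4935 0.0366 0.1408]
eef_rot [-51.4609  89.9616  27.2414]
contact_force [ 0.5088 -1.3125 -1.5366]
gripper_width 0.0388
joints [ 2.70449e+01  7.95750e+00 -2.85386e+01 -2.00000e-04 -5.34654e+01
 -3.83425e+01]
shift tool [-0.0011 -0.0021  0.0579]
```

View pics/s8.png

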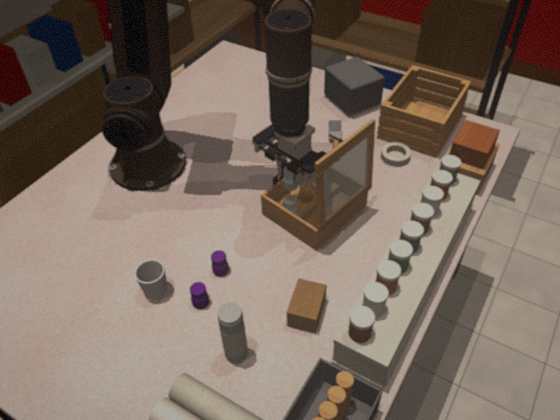

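View pics/t8.png

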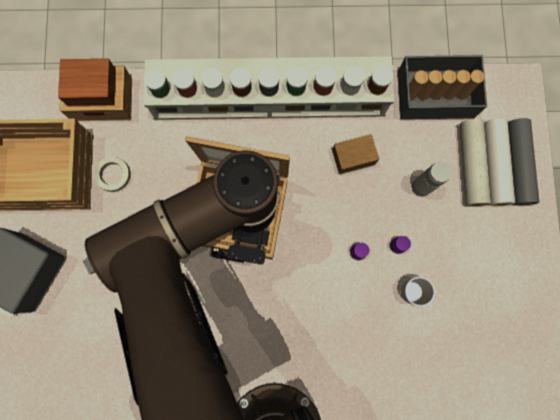

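```bash
python3 -c "
from h import *
crop(load('scene'),240,100,390,245,5,'s8c.png')"
```

```text
(no output)
```

View pics/s8c.png

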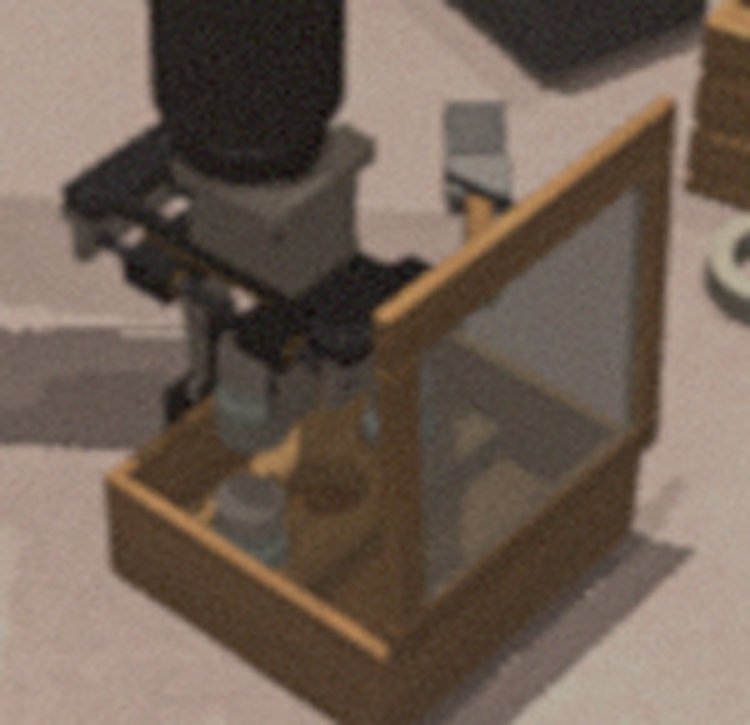

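```bash
python3 - <<'E'
from h import *
im=cv2.imread('pics/t5.png'); c=load('top')
k=8; cv2.imwrite('pics/t5w.png',cv2.resize(im[195:265,185:280],None,fx=k,fy=k,interpolation=cv2.INTER_CUBIC))
E
```

```text
(no output)
```

View pics/t5w.png

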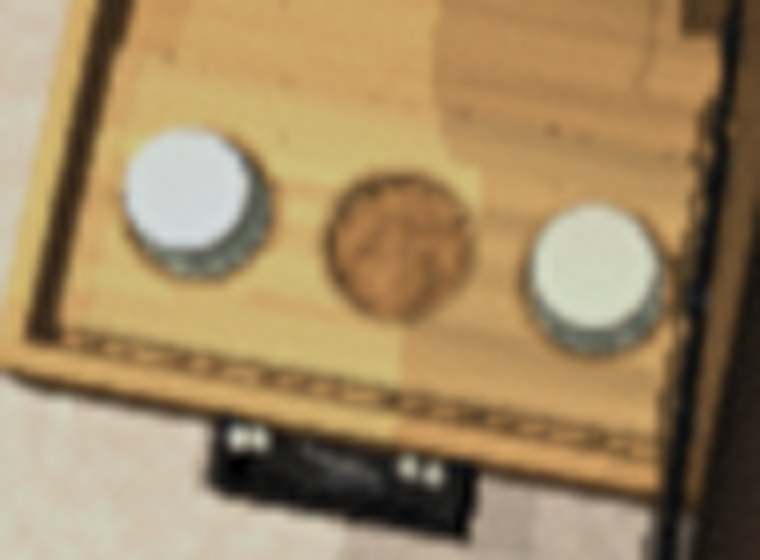

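```bash
python3 - <<'E'
from h import *
c=load('top')
px=lambda u,v:(185+(u+.5)/8-.5,195+(v+.5)/8-.5)
a=pt(c,*px(187,189),.068); b=pt(c,*px(597,267),.068); w=pt(c,*px(399.5,247),.032)
print(a,b,(a+b)/2,np.linalg.norm(a-b),w, np.degrees(np.arctan2(*(a-b)[:2])))
# jar in scene after lift vs TCP
E
```

```text
[0.52076826 0.15571515 0.068     ] [0.49422461 0.0299092  0.068     ] [0.50749643 0.09281218 0.068     ] 0.12857566315165628 [0.5067779  0.09307465 0.032     ] 11.91403140112302
```

```bash
python3 -m creep '[{"ax":0,"ay":0,"az":0,"tx":0,"ty":-0.001,"tz":0.03,"fingers":0.03},{"ax":0,"ay":0,"az":0,"tx":0,"ty":-0.001,"tz":0.05,"fingers":0.03},{"ax":0,"ay":0,"az":0,"tx":0.02,"ty":-0.001,"tz":0.057,"fingers":0.03},{"ax":0,"ay":0,"az":0,"tx":0.04,"ty":-0.001,"tz":0.057,"fingers":0.03},{"ax":0,"ay":0,"az":0,"tx":0.055,"ty":-0.001,"tz":0.057,"fingers":0.03}]';python3 -m creep '[{"ax":0,"ay":0,"az":0,"tx":0,"ty":0,"tz":0,"fingers":0.03},{"ax":0,"ay":0,"az":0,"tx":0,"ty":0,"tz":0,"fingers":0.03}]'; python3 -c "
from h import *
st()
go([.507,.093,.068],[-90-11.75,90,0])
cap('scene','s9.png');cap('top','t9.png')
crop(load('scene'),255,130,365,235,7,'s9c.png')"
```

```text
time_s: 11.25
tcp_pos: [0.5047, 0.0893, 0.0844]
eef_rot: [121.9, 89.9, -159.5]
contact_force: [0.1, 0.1, -0.8]
gripper_width: 0.0386
time_s: 11.45
tcp_pos: [0.5054, 0.0895, 0.0857]
eef_rot: [151.7, 90.0, -129.7]
contact_force: [0.5, 0.2, -1.7]
gripper_width: 0.0388
time_s 11.45
tcp_pos [0.5054 0.0895 0.0857]
eef_rot [ 151.7121   89.96   -129.7167]
contact_force [ 0.5364  0.1818 -1.7179]
gripper_width 0.0388
joints [ 3.19931e+01  1.35392e+01 -3.01101e+01  1.73000e-02 -4.63887e+01
 -4.34339e+01]
shift tool [ 0.0177 -0.0008  0.0038]
turn tool [-23.18  -0.03  -0.03]
```

View pics/s9c.png

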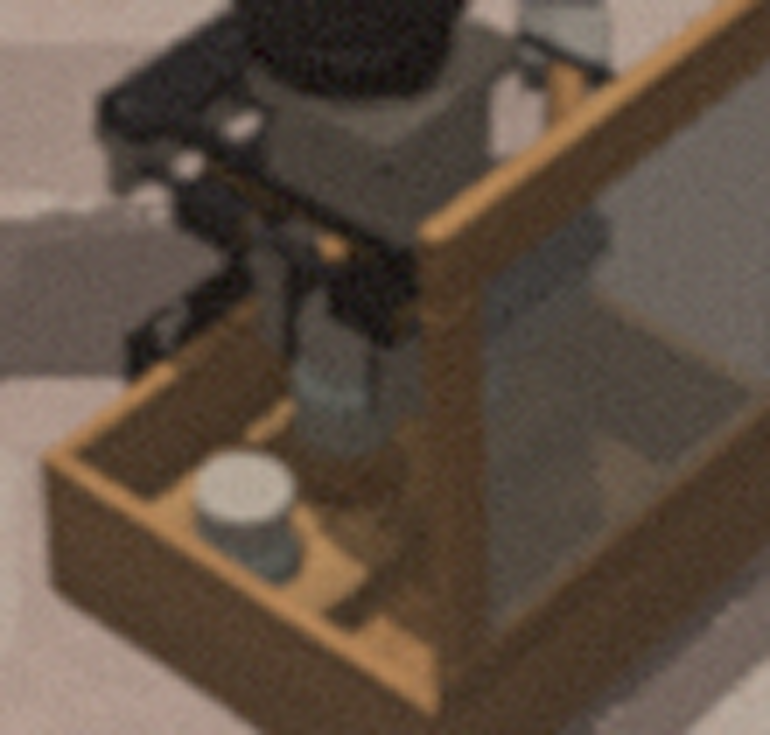

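```bash
python3 -m creep '[{"ax":0,"ay":0,"az":0,"tx":0.005,"ty":-0.0008,"tz":0.0038,"fingers":0.03},{"ax":0,"ay":0,"az":0,"tx":0.01,"ty":-0.0008,"tz":0.0038,"fingers":0.03},{"ax":0,"ay":0,"az":0,"tx":0.01,"ty":-0.0008,"tz":0.0038,"fingers":0.03}]'; python3 - <<'E'
from h import *
st(); go([.507,.093,.068])
c=cap('scene','s10.png')
k=9;u0,v0=280,165
im=cv2.resize(c['pixels'][165:225,280:350],None,fx=k,fy=k,interpolation=cv2.INTER_CUBIC)
im=cv2.convertScaleAbs(im,alpha=1.6,beta=15)
K=np.array([[c['fx'],0,c['cx']],[0,c['fy'],c['cy']],[0,0,1]],float)
t=np.linspace(0,2*np.pi,72)
def ring(x,y,z,rad,col):
    P=np.c_[x+rad*np.cos(t),y+rad*np.sin(t),z+0*t]
    q=cv2.projectPoints(P,c['rvec'],c['tvec'],K,None)[0].reshape(-1,2)
    for a in q: cv2.circle(im,(int((a[0]-u0+.5)*k),int((a[1]-v0+.5)*k)),1,col,-1)
p=r.get_state()['tcp_pos']
ring(.507,.093,.032,.023,(0,255,0)); ring(p[0],p[1],p[2]-.028,.021,(0,0,255))
ring(.49422,.0299,.068,.0195,(255,0,0))
cv2.imwrite('pics/s10c.png',im)
E
```

```text
time_s: 11.85
tcp_pos: [0.5066, 0.0938, 0.0748]
eef_rot: [123.1, 89.9, -158.3]
contact_force: [0.2, -0.0, -0.8]
gripper_width: 0.0385
time_s 11.85
tcp_pos [0.5066 0.0938 0.0748]
eef_rot [ 123.0734   89.9447 -158.3226]
contact_force [ 0.1855 -0.0456 -0.753 ]
gripper_width 0.0385
joints [ 3.23355e+01  1.45573e+01 -3.05197e+01 -1.45000e-02 -4.49773e+01
 -4.37212e+01]
shift tool [ 0.0068 -0.0006 -0.0007]
```

View pics/s10c.png

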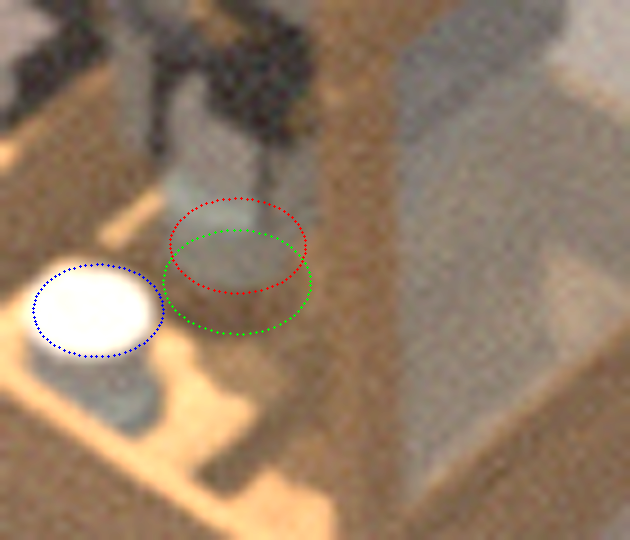

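```bash
python3 -m creep '[{"ax":0,"ay":0,"az":0,"tx":0.005,"ty":-0.0004,"tz":-0.0005,"fingers":0.03},{"ax":0,"ay":0,"az":0,"tx":0.01,"ty":-0.0004,"tz":-0.0005,"fingers":0.03},{"ax":0,"ay":0,"az":0,"tx":0.013,"ty":-0.0004,"tz":-0.0005,"fingers":0.03},{"ax":0,"ay":0,"az":0,"tx":0.013,"ty":-0.0004,"tz":-0.0005,"fingers":0.03}]';python3 -m creep '[{"ax":0,"ay":0,"az":0,"tx":0.002,"ty":0,"tz":0,"fingers":0.03},{"ax":0,"ay":0,"az":0,"tx":0.003,"ty":0,"tz":0,"fingers":0.03}]'
```

```text
time_s: 12.3
tcp_pos: [0.5069, 0.0931, 0.0617]
eef_rot: [131.2, 89.9, -150.2]
contact_force: [0.0, 0.3, -0.9]
gripper_width: 0.0388
time_s: 12.5
tcp_pos: [0.5073, 0.0933, 0.0592]
eef_rot: [163.3, 90.0, -118.1]
contact_force: [0.6, -0.4, -2.0]
gripper_width: 0.0386
```

```bash
python3 -m creep '[{"ax":0,"ay":0,"az":0,"tx":0.002,"ty":0,"tz":0,"fingers":0.03},{"ax":0,"ay":0,"az":0,"tx":0.003,"ty":0,"tz":0,"fingers":0.03}]'
```

```text
time_s: 12.7
tcp_pos: [0.5073, 0.0933, 0.0562]
eef_rot: [121.2, 90.0, -160.2]
contact_force: [0.9, -0.0, -1.2]
gripper_width: 0.0385
```

The jar's bottom is inside the well and the force shows no contact. I keep lowering.

```bash
python3 -m creep '[{"ax":0,"ay":0,"az":0,"tx":0.003,"ty":0,"tz":0,"fingers":0.03},{"ax":0,"ay":0,"az":0,"tx":0.006,"ty":0,"tz":0,"fingers":0.03},{"ax":0,"ay":0,"az":0,"tx":0.009,"ty":0,"tz":0,"fingers":0.03},{"ax":0,"ay":0,"az":0,"tx":0.009,"ty":0,"tz":0,"fingers":0.03}]';python3 -m creep '[{"ax":0,"ay":0,"az":0,"tx":0.002,"ty":0,"tz":0,"fingers":0.03},{"ax":0,"ay":0,"az":0,"tx":0.004,"ty":0,"tz":0,"fingers":0.03},{"ax":0,"ay":0,"az":0,"tx":0.006,"ty":0,"tz":0,"fingers":0.03},{"ax":0,"ay":0,"az":0,"tx":0.006,"ty":0,"tz":0,"fingers":0.03}]'
```

```text
time_s: 13.1
tcp_pos: [0.507, 0.0931, 0.0468]
eef_rot: [128.8, 89.9, -152.7]
contact_force: [1.0, -0.8, -2.0]
gripper_width: 0.0386
time_s: 13.5
tcp_pos: [0.5071, 0.0932, 0.0411]
eef_rot: [128.2, 90.0, -153.2]
contact_force: [-0.6, -0.3, -0.5]
gripper_width: 0.0389
```

```bash
python3 -m creep '[{"ax":0,"ay":0,"az":0,"tx":0.001,"ty":0,"tz":0,"fingers":0.03},{"ax":0,"ay":0,"az":0,"tx":0.0015,"ty":0,"tz":0,"fingers":0.03},{"ax":0,"ay":0,"az":0,"tx":0.0015,"ty":0,"tz":0,"fingers":0.03}]';python3 -m creep '[{"ax":0,"ay":0,"az":0,"tx":0.001,"ty":0,"tz":0,"fingers":0.03},{"ax":0,"ay":0,"az":0,"tx":0.001,"ty":0,"tz":0,"fingers":0.03}]';python3 -m creep '[{"ax":0,"ay":0,"az":0,"tx":0.0005,"ty":0,"tz":0,"fingers":0.03},{"ax":0,"ay":0,"az":0,"tx":0.0008,"ty":0,"tz":0,"fingers":0.03},{"ax":0,"ay":0,"az":0,"tx":0.0008,"ty":0,"tz":0,"fingers":0.03}]'
```

```text
time_s: 13.8
tcp_pos: [0.5073, 0.0933, 0.0398]
eef_rot: [-26.3, 90.0, 52.3]
contact_force: [0.3, 0.4, -1.9]
gripper_width: 0.0389
time_s: 14.0
tcp_pos: [0.5073, 0.0933, 0.0388]
eef_rot: [105.2, 90.0, -176.2]
contact_force: [-0.2, 0.2, -1.2]
gripper_width: 0.0389
time_s: 14.3
tcp_pos: [0.5073, 0.0933, 0.0381]
eef_rot: [-74.9, 90.0, 3.7]
contact_force: [-0.2, 0.1, -0.5]
gripper_width: 0.0387
```

```bash
python3 -m creep '[{"ax":0,"ay":0,"az":0,"tx":0.0008,"ty":0,"tz":0,"fingers":0.03},{"ax":0,"ay":0,"az":0,"tx":0.0008,"ty":0,"tz":0,"fingers":0.03}]'
```

```text
time_s: 14.5
tcp_pos: [0.5074, 0.0933, 0.0379]
eef_rot: [-84.2, 90.0, -5.6]
contact_force: [-3.4, -0.3, 7.7]
gripper_width: 0.0389
```

Seated (7.7 N). I ease up and open only slightly, because the front wall is 57 mm from the well's centre.

```bash
python3 -m creep '[{"ax":0,"ay":0,"az":0,"tx":-0.0006,"ty":0,"tz":0,"fingers":0.03},{"ax":0,"ay":0,"az":0,"tx":-0.0006,"ty":0,"tz":0,"fingers":0.042},{"ax":0,"ay":0,"az":0,"tx":-0.0006,"ty":0,"tz":0,"fingers":0.052},{"ax":0,"ay":0,"az":0,"tx":-0.0006,"ty":0,"tz":0,"fingers":0.052},{"ax":0,"ay":0,"az":0,"tx":-0.0006,"ty":0,"tz":0,"fingers":0.052}]';python3 -m creep '[{"ax":0,"ay":0,"az":0,"tx":-0.01,"ty":0,"tz":0,"fingers":0.052},{"ax":0,"ay":0,"az":0,"tx":-0.025,"ty":0,"tz":0,"fingers":0.052},{"ax":0,"ay":0,"az":0,"tx":-0.05,"ty":0,"tz":0,"fingers":0.052},{"ax":0,"ay":0,"az":0,"tx":-0.08,"ty":0,"tz":0,"fingers":0.052},{"ax":0,"ay":0,"az":0,"tx":-0.1,"ty":0,"tz":0,"fingers":0.052}]'; python3 -c "
from h import *
st()"
```

```text
time_s: 15.0
tcp_pos: [0.5073, 0.0933, 0.0378]
eef_rot: [-55.2, 90.0, 23.4]
contact_force: [-0.5, -0.7, -0.9]
gripper_width: 0.0517
time_s: 15.5
tcp_pos: [0.508, 0.0935, 0.1406]
eef_rot: [-57.7, 89.9, 20.9]
contact_force: [1.0, -0.3, 0.5]
gripper_width: 0.052
time_s 15.5
tcp_pos [0.508  0.0935 0.1406]
eef_rot [-57.7455  89.8616  20.8798]
contact_force [ 0.9772 -0.3143  0.4605]
gripper_width 0.052
joints [ 3.22507e+01  9.92820e+00 -2.61215e+01  3.38000e-02 -5.38146e+01
 -4.36454e+01]
```

```bash
python3 -m creep '[{"ax":0,"ay":0,"az":0,"tx":0,"ty":0,"tz":-0.045,"fingers":0.04},{"ax":0,"ay":0,"az":0,"tx":0,"ty":0,"tz":-0.09,"fingers":0.0},{"ax":0,"ay":0,"az":0,"tx":0,"ty":0,"tz":-0.135,"fingers":0.0},{"ax":0,"ay":0,"az":0,"tx":0,"ty":0,"tz":-0.18,"fingers":0.0},{"ax":0,"ay":0,"az":0,"tx":0,"ty":0,"tz":-0.225,"fingers":0.0}]';python3 -m creep '[{"ax":-8,"ay":0,"az":0,"tx":-0.03,"ty":0,"tz":-0.035,"fingers":0.0},{"ax":-16,"ay":0,"az":0,"tx":-0.07,"ty":0,"tz":-0.045,"fingers":0.0},{"ax":-24,"ay":0,"az":0,"tx":-0.115,"ty":0,"tz":-0.045,"fingers":0.0},{"ax":-32,"ay":0,"az":0,"tx":-0.16,"ty":0,"tz":-0.045,"fingers":0.0},{"ax":-40,"ay":0,"az":0,"tx":-0.2,"ty":0,"tz":-0.045,"fingers":0.0}]'; python3 -c "
from h import *
st();cap('scene','s11.png');cap('top','t11.png')"
```

```text
time_s: 16.0
tcp_pos: [0.4624, -0.1288, 0.1389]
eef_rot: [-77.4, 89.9, 1.3]
contact_force: [1.0, 0.1, -0.1]
gripper_width: 0.0174
time_s: 16.5
tcp_pos: [0.4534, -0.1719, 0.3412]
eef_rot: [-126.5, 89.9, -7.6]
contact_force: [0.4, 0.1, 0.0]
gripper_width: 0.0002
time_s 16.5
tcp_pos [ 0.4534 -0.1719  0.3412]
eef_rot [-126.49     89.8783   -7.595 ]
contact_force [0.3621 0.0855 0.0033]
gripper_width 0.0002
joints [ 2.56050e+00 -1.14640e+00 -1.12191e+01  2.18000e-02 -7.98074e+01
  2.63306e+01]
```

View pics/t11.png

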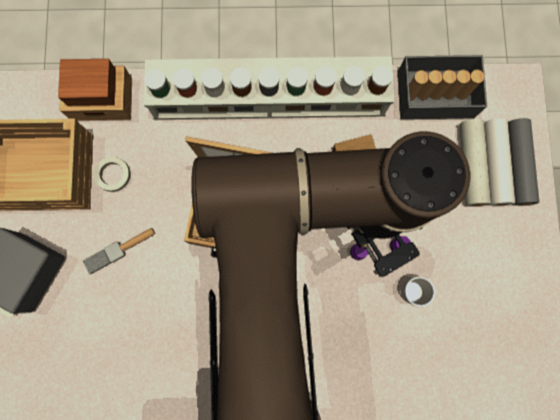

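View pics/s11.png

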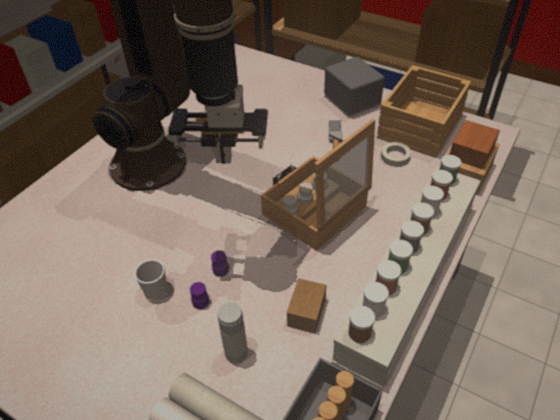

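```bash
python3 - <<'E'
from h import *
crop(load('scene'),250,110,390,245,5,'s11c.png')
x=np.load('case.npy'); Rm=R.from_euler('z',x[2])
def w(v): return Rm.apply(v)+[x[0],x[1],0]
print('behind',w([.15,0,.36]),w([.15,0,.283]))
go(w([.15,0,.36]))
cy=np.array([-np.sin(x[2]),np.cos(x[2]),0]); X=np.array([0,0,-1.]);Y=-cy
T=R.from_matrix(np.c_[X,Y,np.cross(X,Y)]); print((rot().inv()*T).as_rotvec(degrees=True))
E
```

```text
behind [0.68717234 0.05444265 0.36      ] [0.68717234 0.05444265 0.283     ]
shift tool [-0.0131 -0.3122  0.0867]
[-49.35778284  -0.55922989   0.28082139]
```

View pics/s11c.png

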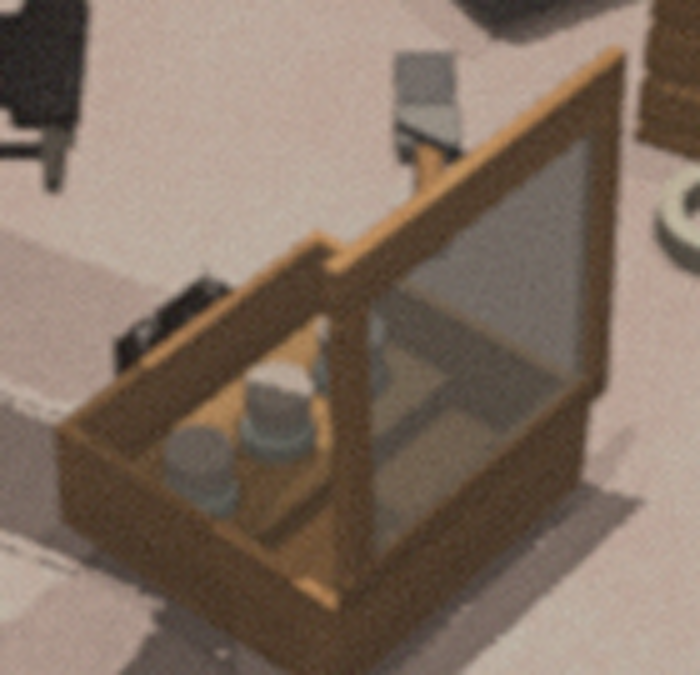

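The jar stands upright in the middle well (crop 280,410) between the other two. Next the tool goes round behind the open lid.

```bash
python3 -m creep '[{"ax":-8,"ay":0,"az":0,"tx":-0.015,"ty":-0.03,"tz":0.0,"fingers":0.0},{"ax":-16,"ay":0,"az":0,"tx":-0.02,"ty":-0.075,"tz":0.0,"fingers":0.0},{"ax":-24,"ay":0,"az":0,"tx":-0.02,"ty":-0.12,"tz":0.01,"fingers":0.0},{"ax":-32,"ay":0,"az":0,"tx":-0.02,"ty":-0.165,"tz":0.02,"fingers":0.0},{"ax":-40,"ay":0,"az":0,"tx":-0.02,"ty":-0.21,"tz":0.04,"fingers":0.0}]'; python3 - <<'E'
from h import *
st()
x=np.load('case.npy'); Rm=R.from_euler('z',x[2])
def w(v): return Rm.apply(v)+[x[0],x[1],0]
go(w([.15,0,.36]))
cy=np.array([-np.sin(x[2]),np.cos(x[2]),0]); X=np.array([0,0,-1.]);Y=-cy
T=R.from_matrix(np.c_[X,Y,np.cross(X,Y)]); print((rot().inv()*T).as_rotvec(degrees=True))
E
```

```text
time_s: 17.1
tcp_pos: [0.6201, -0.0351, 0.3581]
eef_rot: [79.9, 90.0, -121.3]
contact_force: [1.3, -0.4, 0.4]
gripper_width: 0.0007
time_s 17.1
tcp_pos [ 0.6201 -0.0351  0.3581]
eef_rot [  79.876    89.9865 -121.2747]
contact_force [ 1.2895 -0.3738  0.4039]
gripper_width 0.0007
joints [ 1.47575e+01  1.24720e+01  6.26930e+00  9.40000e-03 -8.38070e+01
  5.40908e+01]
shift tool [-0.0019 -0.1077 -0.0302]
[-9.39548327e+00  3.46091301e-03 -1.30789307e-02]
```

```bash
python3 -m creep '[{"ax":-5,"ay":0,"az":0,"tx":-0.005,"ty":-0.025,"tz":-0.025,"fingers":0.0},{"ax":-9.4,"ay":0,"az":0,"tx":-0.005,"ty":-0.06,"tz":-0.03,"fingers":0.0},{"ax":-9.4,"ay":0,"az":0,"tx":-0.005,"ty":-0.095,"tz":-0.03,"fingers":0.0},{"ax":-9.4,"ay":0,"az":0,"tx":-0.005,"ty":-0.106,"tz":-0.03,"fingers":0.0},{"ax":-9.4,"ay":0,"az":0,"tx":-0.005,"ty":-0.106,"tz":-0.03,"fingers":0.0}]'; python3 - <<'E'
from h import *
st()
x=np.load('case.npy'); Rm=R.from_euler('z',x[2])
def w(v): return Rm.apply(v)+[x[0],x[1],0]
go(w([.15,0,.283]))
cy=np.array([-np.sin(x[2]),np.cos(x[2]),0]); X=np.array([0,0,-1.]);Y=-cy
T=R.from_matrix(np.c_[X,Y,np.cross(X,Y)]); print((rot().inv()*T).as_rotvec(degrees=True))
cap('scene','s12.png');cap('top','t12.png')
crop(load('scene'),220,20,400,245,3,'s12c.png')
E
```

```text
time_s: 17.6
tcp_pos: [0.6858, 0.0536, 0.3622]
eef_rot: [25.9, 89.9, -166.0]
contact_force: [-0.1, -0.9, 0.2]
gripper_width: 0.0003
time_s 17.6
tcp_pos [0.6858 0.0536 0.3622]
eef_rot [  25.8877   89.9176 -166.0186]
contact_force [-0.1223 -0.8662  0.2343]
gripper_width 0.0003
joints [ 2.06495e+01  1.92500e+01  1.59697e+01 -9.60000e-03 -8.68016e+01
  5.74447e+01]
shift tool [ 0.0792 -0.0012 -0.0012]
[-0.15112658  0.07418106 -0.03587997]
```

View pics/s12c.png

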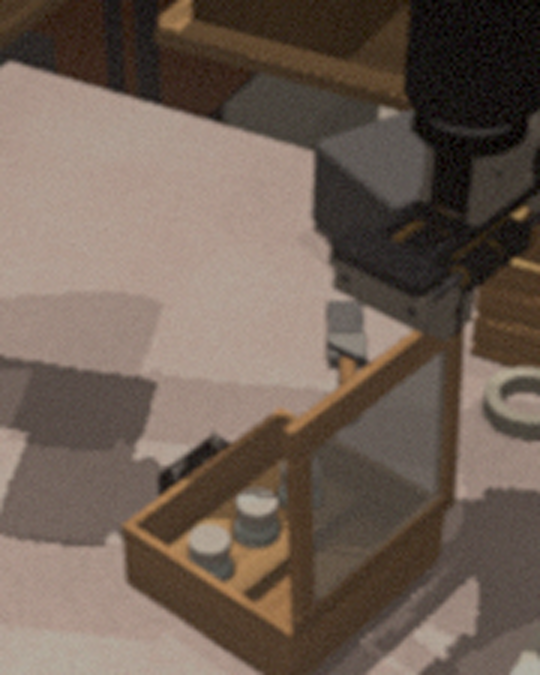

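View pics/t12.png

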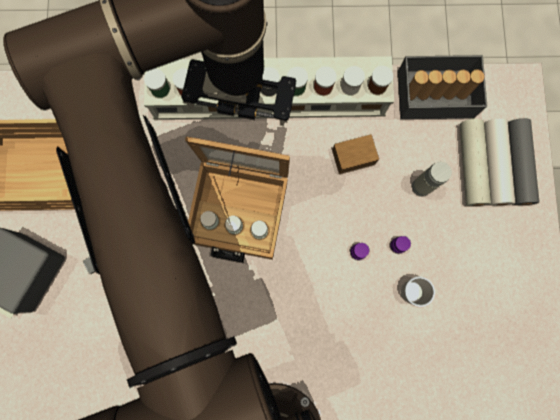

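```bash
python3 -m creep '[{"ax":0,"ay":0,"az":0,"tx":0.03,"ty":-0.001,"tz":-0.001,"fingers":0.0},{"ax":0,"ay":0,"az":0,"tx":0.06,"ty":-0.001,"tz":-0.001,"fingers":0.0},{"ax":0,"ay":0,"az":0,"tx":0.079,"ty":-0.001,"tz":-0.001,"fingers":0.0},{"ax":0,"ay":0,"az":0,"tx":0.079,"ty":-0.001,"tz":-0.001,"fingers":0.0},{"ax":0,"ay":0,"az":0,"tx":0.079,"ty":-0.001,"tz":-0.001,"fingers":0.0}]'; python3 - <<'E'
from h import *
st()
x=np.load('case.npy'); Rm=R.from_euler('z',x[2])
p=Rm.inv().apply(np.array(r.get_state()['tcp_pos'])-[x[0],x[1],0]); print('case',p)
rr=.205
for th in [1.5,1.4,1.3,1.2,1.1,1.0,.9,.8,.7,.6,.5,.4,.35,.3,.25,.2,.15,.1,.07,.03]:
    X=.1-rr*np.cos(th)+.01*np.sin(th)+.0095; z=.078+rr*np.sin(th)+.01*np.cos(th)
    print(th,'X %.4f z %.4f  tx %.4f tz %.4f'%(X,z,p[2]-z,p[0]-X))
E
```

```text
time_s: 18.2
tcp_pos: [0.6869, 0.0517, 0.2852]
eef_rot: [171.3, 89.9, -20.8]
contact_force: [1.1, -0.4, 0.3]
gripper_width: 0.0003
time_s 18.2
tcp_pos [0.6869 0.0517 0.2852]
eef_rot [171.2908  89.9412 -20.7559]
contact_force [ 1.1229 -0.4221  0.2996]
gripper_width 0.0003
joints [ 2.04908e+01  2.02825e+01  7.82830e+00  3.97000e-02 -7.75016e+01
  5.74539e+01]
case [ 0.15032353 -0.00275672  0.28520724]
1.5 X 0.1050 z 0.2832  tx 0.0020 tz 0.0453
1.4 X 0.0845 z 0.2817  tx 0.0035 tz 0.0658
1.3 X 0.0643 z 0.2782  tx 0.0070 tz 0.0860
1.2 X 0.0445 z 0.2727  tx 0.0125 tz 0.1058
1.1 X 0.0254 z 0.2652  tx 0.0200 tz 0.1249
1.0 X 0.0072 z 0.2559  tx 0.0293 tz 0.1432
0.9 X -0.0101 z 0.2448  tx 0.0404 tz 0.1604
0.8 X -0.0262 z 0.2320  tx 0.0532 tz 0.1765
0.7 X -0.0409 z 0.2177  tx 0.0675 tz 0.1912
0.6 X -0.0540 z 0.2020  tx 0.0832 tz 0.2044
0.5 X -0.0656 z 0.1851  tx 0.1001 tz 0.2159
0.4 X -0.0754 z 0.1670  tx 0.1182 tz 0.2257
0.35 X -0.0796 z 0.1577  tx 0.1275 tz 0.2300
0.3 X -0.0834 z 0.1481  tx 0.1371 tz 0.2337
0.25 X -0.0867 z 0.1384  tx 0.1468 tz 0.2370
0.2 X -0.0894 z 0.1285  tx 0.1567 tz 0.2398
0.15 X -0.0917 z 0.1185  tx 0.1667 tz 0.2420
0.1 X -0.0935 z 0.1084  tx 0.1768 tz 0.2438
0.07 X -0.0943 z 0.1023  tx 0.1829 tz 0.2446
0.03 X -0.0951 z 0.0941  tx 0.1911 tz 0.2454
```

```bash
python3 -m creep '[{"ax":0,"ay":0,"az":0,"tx":0.002,"ty":0,"tz":0.015,"fingers":0.0},{"ax":0,"ay":0,"az":0,"tx":0.002,"ty":0,"tz":0.03,"fingers":0.0},{"ax":0,"ay":0,"az":0,"tx":0.002,"ty":0,"tz":0.04,"fingers":0.0},{"ax":0,"ay":0,"az":0,"tx":0.002,"ty":0,"tz":0.046,"fingers":0.0},{"ax":0,"ay":0,"az":0,"tx":0.0025,"ty":0,"tz":0.053,"fingers":0.0}]'; python3 -m creep '[{"ax":0,"ay":0,"az":0,"tx":0.0005,"ty":0,"tz":0.006,"fingers":0.0},{"ax":0,"ay":0,"az":0,"tx":0.001,"ty":0,"tz":0.013,"fingers":0.0},{"ax":0,"ay":0,"az":0,"tx":0.0015,"ty":0,"tz":0.02,"fingers":0.0},{"ax":0,"ay":0,"az":0,"tx":0.0025,"ty":0,"tz":0.027,"fingers":0.0},{"ax":0,"ay":0,"az":0,"tx":0.0045,"ty":0,"tz":0.033,"fingers":0.0}]'; python3 - <<'E'
from h import *
cap('scene','s13.png')
crop(load('scene'),220,50,400,245,3,'s13c.png')
E
```

```text
time_s: 18.7
tcp_pos: [0.6354, 0.0638, 0.2827]
eef_rot: [-158.7, 89.9, 9.3]
contact_force: [0.4, -0.9, 0.6]
gripper_width: 0.0003
time_s: 19.2
tcp_pos: [0.6023, 0.0708, 0.2768]
eef_rot: [-176.9, 90.0, -8.9]
contact_force: [-0.0, 0.3, 0.3]
gripper_width: 0.0007
```

View pics/s13c.png

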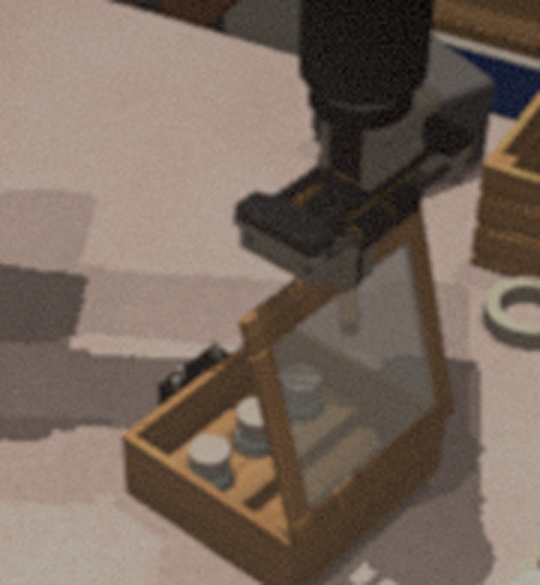

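```bash
python3 -m creep '[{"ax":0,"ay":0,"az":0,"tx":0.0044,"ty":0,"tz":0.0158,"fingers":0.0},{"ax":0,"ay":0,"az":0,"tx":0.0098,"ty":0,"tz":0.0314,"fingers":0.0},{"ax":0,"ay":0,"az":0,"tx":0.0165,"ty":0,"tz":0.0464,"fingers":0.0},{"ax":0,"ay":0,"az":0,"tx":0.0244,"ty":0,"tz":0.0608,"fingers":0.0},{"ax":0,"ay":0,"az":0,"tx":0.0334,"ty":0,"tz":0.0744,"fingers":0.0}]'; python3 - <<'E'
from h import *
x=np.load('case.npy'); Rm=R.from_euler('z',x[2])
p=Rm.inv().apply(np.array(r.get_state()['tcp_pos'])-[x[0],x[1],0]); print('case',p)
E
```

```text
time_s: 19.75
tcp_pos: [0.5296, 0.0862, 0.2434]
eef_rot: [-160.3, 90.0, 7.7]
contact_force: [1.4, -0.5, -0.6]
gripper_width: 0.0008
case [-0.01074396 -0.001       0.24335379]
```

```bash
python3 -m creep '[{"ax":0,"ay":0,"az":0,"tx":0.0102,"ty":0,"tz":0.0129,"fingers":0.0},{"ax":0,"ay":0,"az":0,"tx":0.0213,"ty":0,"tz":0.025,"fingers":0.0},{"ax":0,"ay":0,"az":0,"tx":0.0332,"ty":0,"tz":0.0362,"fingers":0.0},{"ax":0,"ay":0,"az":0,"tx":0.0461,"ty":0,"tz":0.0464,"fingers":0.0},{"ax":0,"ay":0,"az":0,"tx":0.0597,"ty":0,"tz":0.0555,"fingers":0.0}]'; python3 - <<'E'
from h import *
x=np.load('case.npy'); Rm=R.from_euler('z',x[2])
p=Rm.inv().apply(np.array(r.get_state()['tcp_pos'])-[x[0],x[1],0]); print('case',p)
cap('scene','s14.png')
crop(load('scene'),220,50,400,245,3,'s14c.png')
E
```

```text
time_s: 20.25
tcp_pos: [0.4755, 0.0978, 0.1836]
eef_rot: [-151.6, 90.0, 16.4]
contact_force: [0.7, 0.1, 0.7]
gripper_width: 0.0005
case [-0.06608259 -0.00071126  0.18358846]
```

View pics/s14c.png

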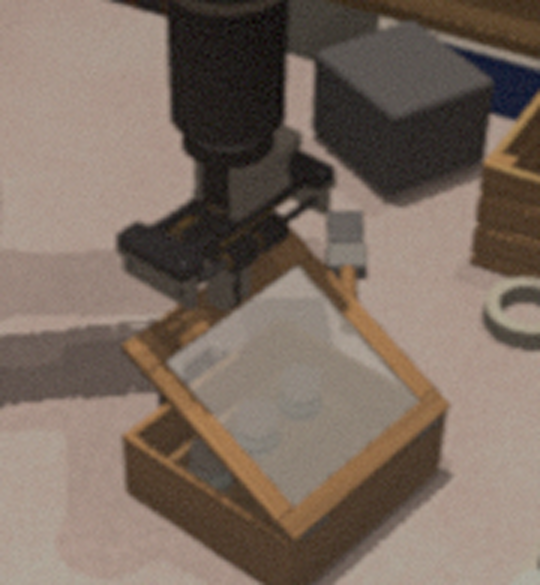

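```bash
python3 -m creep '[{"ax":0,"ay":0,"az":0,"tx":0.0072,"ty":0,"tz":0.004,"fingers":0.0},{"ax":0,"ay":0,"az":0,"tx":0.0145,"ty":0,"tz":0.0079,"fingers":0.0},{"ax":0,"ay":0,"az":0,"tx":0.0218,"ty":0,"tz":0.0115,"fingers":0.0},{"ax":0,"ay":0,"az":0,"tx":0.0293,"ty":0,"tz":0.0149,"fingers":0.0},{"ax":0,"ay":0,"az":0,"tx":0.037,"ty":0,"tz":0.0178,"fingers":0.0}]'; python3 -m creep '[{"ax":0,"ay":0,"az":0,"tx":0.004,"ty":0,"tz":0.0014,"fingers":0.0},{"ax":0,"ay":0,"az":0,"tx":0.008,"ty":0,"tz":0.0028,"fingers":0.0},{"ax":0,"ay":0,"az":0,"tx":0.012,"ty":0,"tz":0.004,"fingers":0.0},{"ax":0,"ay":0,"az":0,"tx":0.016,"ty":0,"tz":0.0052,"fingers":0.0}]'; python3 - <<'E'
from h import *
x=np.load('case.npy'); Rm=R.from_euler('z',x[2])
p=Rm.inv().apply(np.array(r.get_state()['tcp_pos'])-[x[0],x[1],0]); print('case',p)
E
```

```text
time_s: 20.8
tcp_pos: [0.4584, 0.1015, 0.1463]
eef_rot: [-141.6, 90.0, 26.4]
contact_force: [0.9, -1.1, 0.3]
gripper_width: 0.0006
time_s: 21.2
tcp_pos: [0.4533, 0.1025, 0.1306]
eef_rot: [-160.9, 90.0, 7.1]
contact_force: [0.3, -1.5, 0.8]
gripper_width: 0.0006
case [-0.08874432 -0.00060874  0.13056138]
```

```bash
python3 -m creep '[{"ax":0,"ay":0,"az":0,"tx":0.003,"ty":0,"tz":0.001,"fingers":0.0},{"ax":0,"ay":0,"az":0,"tx":0.006,"ty":0,"tz":0.0018,"fingers":0.0},{"ax":0,"ay":0,"az":0,"tx":0.009,"ty":0,"tz":0.0025,"fingers":0.0},{"ax":0,"ay":0,"az":0,"tx":0.012,"ty":0,"tz":0.003,"fingers":0.0},{"ax":0,"ay":0,"az":0,"tx":0.014,"ty":0,"tz":0.0034,"fingers":0.0}]'; python3 -m creep '[{"ax":0,"ay":0,"az":0,"tx":0.0015,"ty":0,"tz":0.0003,"fingers":0.0},{"ax":0,"ay":0,"az":0,"tx":0.003,"ty":0,"tz":0.0006,"fingers":0.0},{"ax":0,"ay":0,"az":0,"tx":0.0045,"ty":0,"tz":0.0009,"fingers":0.0},{"ax":0,"ay":0,"az":0,"tx":0.006,"ty":0,"tz":0.001,"fingers":0.0}]'; python3 - <<'E'
from h import *
x=np.load('case.npy'); Rm=R.from_euler('z',x[2])
p=Rm.inv().apply(np.array(r.get_state()['tcp_pos'])-[x[0],x[1],0]); print('case',p)
cap('scene','s15.png')
crop(load('scene'),220,90,400,245,4,'s15c.png')
E
```

```text
time_s: 21.7
tcp_pos: [0.45, 0.1032, 0.1166]
eef_rot: [-143.1, 90.0, 24.9]
contact_force: [1.1, -1.0, 1.7]
gripper_width: 0.0004
time_s: 22.1
tcp_pos: [0.449, 0.1034, 0.1107]
eef_rot: [-130.9, 90.0, 37.1]
contact_force: [0.8, -0.8, 1.0]
gripper_width: 0.0004
case [-0.09315355 -0.00057028  0.11073493]
```

View pics/s15c.png

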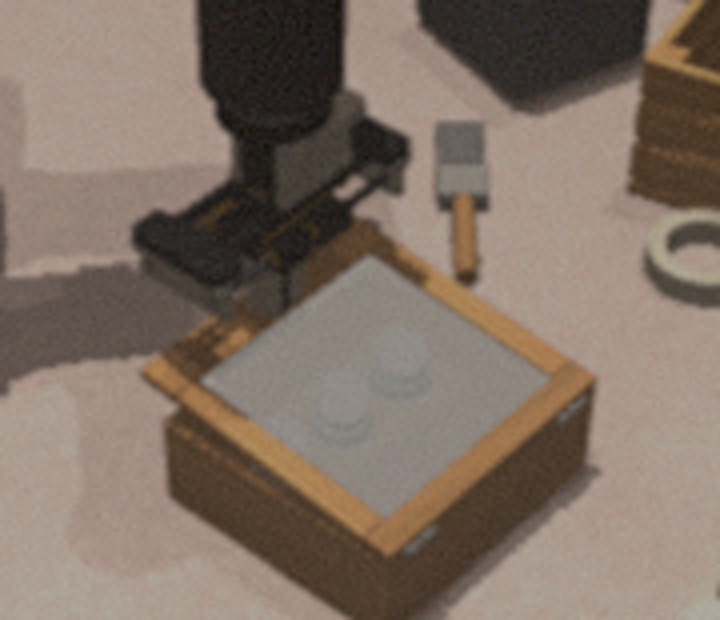

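```bash
python3 -m creep '[{"ax":0,"ay":0,"az":0,"tx":-0.001,"ty":0,"tz":0.005,"fingers":0.0},{"ax":0,"ay":0,"az":0,"tx":-0.002,"ty":0,"tz":0.01,"fingers":0.0},{"ax":0,"ay":0,"az":0,"tx":-0.001,"ty":0,"tz":0.011,"fingers":0.0},{"ax":0,"ay":0,"az":0,"tx":0.001,"ty":0,"tz":0.011,"fingers":0.0},{"ax":0,"ay":0,"az":0,"tx":0.003,"ty":0,"tz":0.011,"fingers":0.0}]'; python3 -m creep '[{"ax":0,"ay":0,"az":0,"tx":0.001,"ty":0,"tz":0,"fingers":0.0},{"ax":0,"ay":0,"az":0,"tx":0.002,"ty":0,"tz":0,"fingers":0.0},{"ax":0,"ay":0,"az":0,"tx":0.002,"ty":0,"tz":0,"fingers":0.0}]'; python3 -m creep '[{"ax":0,"ay":0,"az":0,"tx":0.001,"ty":0,"tz":0,"fingers":0.0},{"ax":0,"ay":0,"az":0,"tx":0.002,"ty":0,"tz":0,"fingers":0.0},{"ax":0,"ay":0,"az":0,"tx":0.003,"ty":0,"tz":0,"fingers":0.0},{"ax":0,"ay":0,"az":0,"tx":0.003,"ty":0,"tz":0,"fingers":0.0}]'
```

```text
time_s: 22.65
tcp_pos: [0.4378, 0.1056, 0.1075]
eef_rot: [4.8, 90.0, 172.8]
contact_force: [-0.2, -0.2, 1.9]
gripper_width: 0.0002
time_s: 22.95
tcp_pos: [0.4381, 0.1056, 0.1055]
eef_rot: [40.4, 90.0, -151.6]
contact_force: [-1.0, -0.0, 0.5]
gripper_width: 0.0006
time_s: 23.35
tcp_pos: [0.4381, 0.1056, 0.1026]
eef_rot: [34.3, 90.0, -157.7]
contact_force: [-1.3, 0.3, 4.5]
gripper_width: 0.0002
```

```bash
python3 -m creep '[{"ax":0,"ay":0,"az":0,"tx":0.001,"ty":0,"tz":0,"fingers":0.0},{"ax":0,"ay":0,"az":0,"tx":0.002,"ty":0,"tz":0,"fingers":0.0},{"ax":0,"ay":0,"az":0,"tx":0.003,"ty":0,"tz":0,"fingers":0.0},{"ax":0,"ay":0,"az":0,"tx":0.003,"ty":0,"tz":0,"fingers":0.0}]'; python3 -m creep '[{"ax":0,"ay":0,"az":0,"tx":0.0008,"ty":0,"tz":0,"fingers":0.0},{"ax":0,"ay":0,"az":0,"tx":0.0016,"ty":0,"tz":0,"fingers":0.0},{"ax":0,"ay":0,"az":0,"tx":0.0016,"ty":0,"tz":0,"fingers":0.0}]'; python3 -m creep '[{"ax":0,"ay":0,"az":0,"tx":0.0005,"ty":0,"tz":0,"fingers":0.0},{"ax":0,"ay":0,"az":0,"tx":0.0005,"ty":0,"tz":0,"fingers":0.0}]'
```

```text
time_s: 23.75
tcp_pos: [0.4381, 0.1056, 0.0997]
eef_rot: [37.5, 90.0, -154.5]
contact_force: [-2.3, -0.0, 3.2]
gripper_width: 0.0004
time_s: 24.05
tcp_pos: [0.438, 0.1056, 0.0982]
eef_rot: [28.5, 90.0, -163.5]
contact_force: [-4.1, 1.2, 6.4]
gripper_width: 0.0005
time_s: 24.25
tcp_pos: [0.438, 0.1056, 0.0977]
eef_rot: [22.7, 90.0, -169.3]
contact_force: [-4.8, 1.1, 7.2]
gripper_width: 0.0004
```

```bash
python3 -m creep '[{"ax":0,"ay":0,"az":0,"tx":0.0005,"ty":0,"tz":0,"fingers":0.0},{"ax":0,"ay":0,"az":0,"tx":0.0005,"ty":0,"tz":0,"fingers":0.0}]'; python3 -m creep '[{"ax":0,"ay":0,"az":0,"tx":0.0005,"ty":0,"tz":0,"fingers":0.0},{"ax":0,"ay":0,"az":0,"tx":0.0005,"ty":0,"tz":0,"fingers":0.0}]'
```

```text
time_s: 24.45
tcp_pos: [0.438, 0.1056, 0.0972]
eef_rot: [20.8, 90.0, -171.2]
contact_force: [-5.1, 0.4, 6.5]
gripper_width: 0.0005
time_s: 24.65
tcp_pos: [0.438, 0.1056, 0.0968]
eef_rot: [22.3, 90.0, -169.7]
contact_force: [-5.4, 0.6, 8.0]
gripper_width: 0.0007
```

```bash
python3 -m creep '[{"ax":0,"ay":0,"az":0,"tx":0.0004,"ty":0,"tz":0,"fingers":0.0},{"ax":0,"ay":0,"az":0,"tx":0.0004,"ty":0,"tz":0,"fingers":0.0}]'
```

```text
time_s: 24.85
tcp_pos: [0.438, 0.1057, 0.0966]
eef_rot: [14.9, 90.0, -177.1]
contact_force: [-6.7, 0.9, 10.0]
gripper_width: 0.0007
```

```bash
python3 -m creep '[{"ax":0,"ay":0,"az":0,"tx":0.0004,"ty":0,"tz":0,"fingers":0.0},{"ax":0,"ay":0,"az":0,"tx":0.0004,"ty":0,"tz":0,"fingers":0.0}]'
```

```text
time_s: 25.05
tcp_pos: [0.438, 0.1056, 0.0963]
eef_rot: [26.1, 90.0, -165.9]
contact_force: [-7.6, 1.2, 12.4]
gripper_width: 0.0004
```

On the feet again at the same height (0.0963). I let up slowly.

```bash
python3 -m creep '[{"ax":0,"ay":0,"az":0,"tx":-0.002,"ty":0,"tz":0,"fingers":0},{"ax":0,"ay":0,"az":0,"tx":-0.004,"ty":0,"tz":0,"fingers":0},{"ax":0,"ay":0,"az":0,"tx":-0.007,"ty":0,"tz":0,"fingers":0},{"ax":0,"ay":0,"az":0,"tx":-0.01,"ty":0,"tz":0,"fingers":0}]'; python3 -m creep '[{"ax":0,"ay":0,"az":0,"tx":-0.003,"ty":0,"tz":0,"fingers":0},{"ax":0,"ay":0,"az":0,"tx":-0.007,"ty":0,"tz":0,"fingers":0},{"ax":0,"ay":0,"az":0,"tx":-0.011,"ty":0,"tz":0,"fingers":0},{"ax":0,"ay":0,"az":0,"tx":-0.015,"ty":0,"tz":0,"fingers":0}]'; python3 -c "
from h import *
cap('scene','s16.png'); crop(load('scene'),220,90,400,245,4,'s16c.png')"
```

```text
time_s: 25.45
tcp_pos: [0.4386, 0.1057, 0.1061]
eef_rot: [-157.6, 90.0, 10.4]
contact_force: [-0.2, 0.5, 0.5]
gripper_width: 0.0002
time_s: 25.85
tcp_pos: [0.4382, 0.1057, 0.1212]
eef_rot: [-118.8, 90.0, 49.2]
contact_force: [-0.5, 0.3, 0.2]
gripper_width: 0.0006
```

View pics/s16c.png

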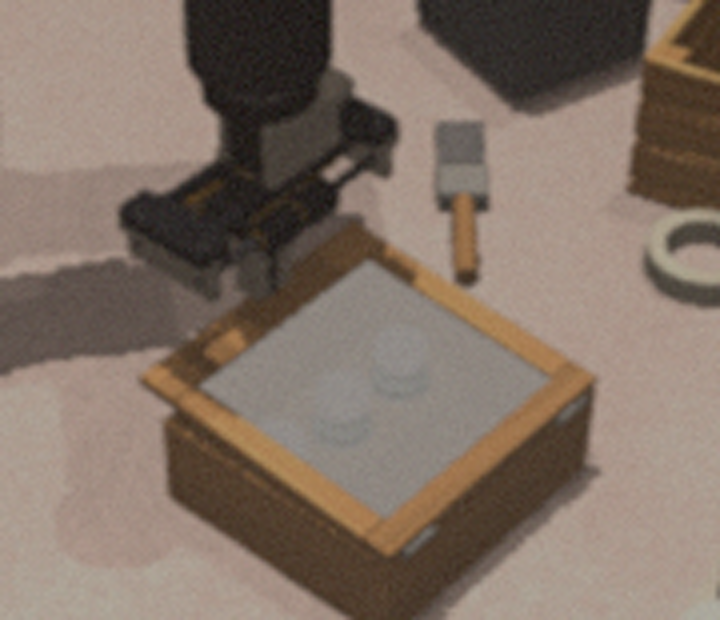

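```bash
python3 -m creep '[{"ax":0,"ay":0,"az":0,"tx":-0.03,"ty":0,"tz":0.0,"fingers":0},{"ax":0,"ay":0,"az":0,"tx":-0.075,"ty":0,"tz":0.0,"fingers":0},{"ax":0,"ay":0,"az":0,"tx":-0.12,"ty":0,"tz":0.0,"fingers":0},{"ax":0,"ay":0,"az":0,"tx":-0.14,"ty":-0.04,"tz":0.0,"fingers":0},{"ax":0,"ay":0,"az":0,"tx":-0.15,"ty":-0.085,"tz":0,"fingers":0}]'; python3 -m creep '[{"ax":0,"ay":0,"az":0,"tx":0,"ty":-0.045,"tz":0.03,"fingers":0},{"ax":0,"ay":0,"az":0,"tx":0,"ty":-0.09,"tz":0.06,"fingers":0},{"ax":0,"ay":0,"az":0,"tx":0,"ty":-0.13,"tz":0.09,"fingers":0},{"ax":0,"ay":0,"az":0,"tx":0,"ty":-0.17,"tz":0.12,"fingers":0},{"ax":0,"ay":0,"az":0,"tx":0,"ty":-0.2,"tz":0.14,"fingers":0}]'; python3 -m creep '[{"ax":0,"ay":0,"az":0,"tx":0,"ty":0,"tz":0,"fingers":0},{"ax":0,"ay":0,"az":0,"tx":0,"ty":0,"tz":0,"fingers":0},{"ax":0,"ay":0,"az":0,"tx":0,"ty":0,"tz":0,"fingers":0}]'; python3 - <<'E'
from h import *
cap('scene','s17.png');c=cap('top','t17.png')
P=cloud(c)
m=(P[...,2]>.06)&(P[...,2]<.13);sub=np.zeros_like(m);sub[155:270,175:295]=1;m&=sub
x,y,z=P[m].T;A=np.c_[x,y,np.ones_like(x)]
zz=z>.085; co=np.linalg.lstsq(A[zz],z[zz],rcond=None)[0]; print(co,m.sum(), np.arctan(np.hypot(*co[:2])))
cc=np.load('case.npy');d=R.from_euler('z',cc[2]).apply([-.1035,0,0])+[cc[0],cc[1],0]
print('front bar z', co@[d[0],d[1],1])
E
```

```text
time_s: 26.4
tcp_pos: [0.4568, 0.1896, 0.2745]
eef_rot: [-128.1, 89.7, 39.8]
contact_force: [1.2, -0.3, 0.1]
gripper_width: 0.0002
time_s: 26.9
tcp_pos: [0.359, 0.4155, 0.271]
eef_rot: [-83.9, 90.0, 84.1]
contact_force: [1.9, 0.5, 0.5]
gripper_width: 0.0004
time_s: 27.2
tcp_pos: [0.3606, 0.413, 0.2708]
eef_rot: [80.3, 90.0, -111.7]
contact_force: [1.9, -0.5, 0.4]
gripper_width: 0.0006
[-0.07895352  0.01703506  0.13600793] 8203 0.08059540355680953
front bar z 0.10315542654814111
```

View pics/s17.png

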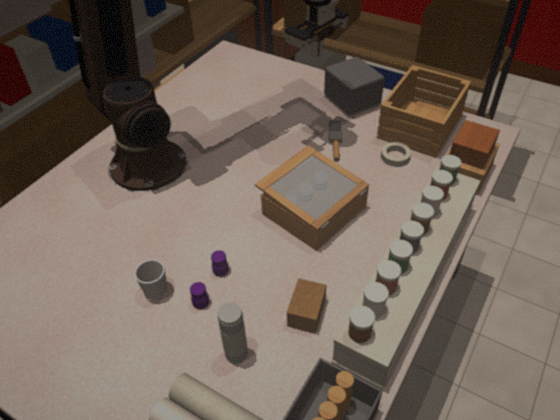

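View pics/t17.png

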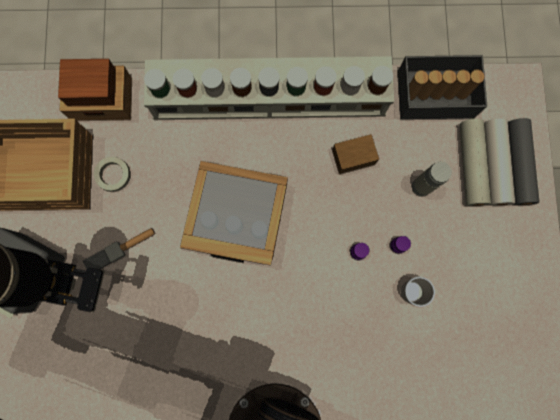

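The lid plane matches the first reading (slope 0.081 rad in both; front bar at 0.103 m). All three jars are under the pane, at top view (208,219), (233,225) and (259,229). The bystanders are at their starting pixels and the arm is clear.

```bash
python3 -c "
from h import *
print(order.close_job()); print(r.get_state()['time_s'])"
```

```text
the job is handed in; nothing more can be done
None
the job is handed in; nothing more can be done
```

The job is done and handed in at about 27 s of the 72 s allowed. The jar is in the middle well and the lid is shut on its catch.

- **Opening:** I pressed the front bar until its feet stopped it, peaking at about 17 N upward (19 N in all). When I let up, the catch released and the lid sprang fully open.
- **Placing the jar:** I lowered the white-capped jar into the empty middle well. It met no contact on the way in and seated with about 8 N. The camera showed it upright between the other two jars.
- **Closing:** I brought the lid down from behind and pressed it to the same stop, with about 12 N upward. When the fingers lifted away, the lid stayed down.

**Last checks:**
- The lid's plane matches its first reading, with the front bar at 0.103 m.
- That fit gives a slope of 0.081 rad both before and after, slightly over the stated latched range of 0.065–0.077. I put this down to a bias in the depth fit.
- All three jars are visible under the pane.
- The purple look-alikes and the bystanders look unmoved, except that the gripper overlapped part of the brush in the last top view.
- The robot was touching nothing at hand-in.

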